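# Take the pre-filter tray out of a bench dust-filter box

## Robot

A 6-joint arm with a two-finger parallel gripper is mounted at the origin on the work surface. World frame = base frame: x ahead of the robot, y to its left, z up, the work surface at z = 0. Lengths are in m, angles in rad, forces in N, time in s.
With the tool pointing down it reaches from about 0.275 to 0.875 m from the base axis. Payload 12.5 kg.
Tool frame: the origin (TCP) lies between the finger pads; the fingertips stand 14 mm ahead of it and the grasp point (between the pads) lies 5 mm behind it; z points along the fingers, x is the direction in which the jaws open and shut, and the axes are right-handed (so a half turn about z gives the same grasp; the last joint's range is limited). The gripper opens to 85 mm and grips with 20 to 120 N. Pads are 22 mm wide; open, the fingers measure 114 mm over their backs; the gripper's body (76 mm by 85 mm) begins 54 mm behind the grasp point. The pads swing forward as they close: fully open they stand 13 mm farther back than shut.
Start: joints at [-0.085, 0.351, 1.652, -0, 1.139, -0.085], TCP at [0.55, 0, 0.224] pointing down, gripper open.
Joint ranges: [-2.75, 2.75], [-0.79, 2.1], [0.01, 2.65], [-1.57, 4.71], [0.07, 3.14], [-2.87, 2.87]. Speed limits (rad/s): [2.22, 2.22, 2.79, 3.14, 3.14, 3.14].

## Interface

Orientations are given as a rotation vector (axis times angle).
In Python, from cell import bot gives the robot as it stands.
- The arm moves only by the tool play_rows, never from a script. Its arguments are lists of equal length, an entry for each row: "dp": the shift along the tool's x, y, z in mm, a list of three; "angular": the turn, a rotation vector about the tool's x, y, z in rad, a list of three; "claw": the closure, from 0 (fully open) to 1 (shut). A call has 1 to 12 rows; each row is the pose to reach, as a shift and turn from the pose commanded when the call began, along the tool's axes at that moment; what a row does not reach only later rows make up. A row lasts 1/8 s, in which the tool goes at most 62.5 mm and 10.7 degrees, less where a joint would pass 70% of its speed; a pose out of reach is approached as far as the arm can. A call with a gripper value outside its range is refused whole. The fingers move at their own pace and stop on an object; "newtons" is the grip in N (left out, the last holds). Time passes only in rows, so rows that repeat a pose let the fingers close. It gives the time, the measured TCP pose, the force and the opening at its end, in the units of the state.
- bot.read_state(): the state, without advancing time (a new reading comes with each control period).
- bot.grab_frame(name): name is "scene" or "side" or "wrist"; returns the picture (480x640x3 uint8, red, green, blue); there is no depth.
- bot.camera_model(name): a dict with "K" (3x3 intrinsics, pixels), "R" (3x3) and "t" (3): a world point X has camera coordinates R X + t. Camera axes: x right, y down, z forward; pixel columns grow to the right and rows downward; lengths in m; the calibration is good to about 2 mm. A picture is of the moment at which its call begins: read the wrist's pose just before it. camera_model takes no time and is no camera call; for the wrist camera it gives the pose at the moment of the call.
- bot.job_done(): hands the job in, once; it reports no verdict.
The state is a dict: "time": time; "joint_pos": joint angles; "joint_vel": joint speeds; "joint_torque": joint torques, N m; "ee_pos": TCP position; "ee_rot": TCP orientation; "wrist_force": force on the tool from outside, world axes, zero at the start; "torque": the same for the moment, N m; "finger_gap": finger opening in m.
Only numpy, scipy, OpenCV 4.12 (cv2) and the standard library are available. Lean on these libraries where they do the work, as an engineer would, in place of code of your own. Each camera call takes 0.05 s, during which the arm holds its last target.

## Task

The dust-filter box's coarse pre-filter needs cleaning: press each wing fastener in and quarter-turn it, without forcing it, to unlocked so that it springs back up, then swing the service panel right back against its stop and leave it open. Lift the aluminium tray out by its yellow tab without pulling the dark tray beneath it out of place, and set it down gently, flat and centred on the green mat, its long sides along the mat's long sides. Leave everything else on the bench where it is.

Things in the scene. Friction and masses are not known exactly. Their poses are not given: they have to be found in the camera images.
- filter_box: cream steel dust-filter box fixed on the bench, 200 (x, front to back) x 260 (y) x 115 mm high; origin mid underside; front (louvres, lip) faces its -x; a hose stub 64 mm across sticks out 56 mm behind. Inside, the trays stand on a floor 60 mm up, centred 28 mm behind the box centre, 4 mm play; rim 110 mm up
- panel (a joint): grey top service panel, rad: 0 closed, 1.95 fully open at its stop. Hinged on the rear top edge, swings up and back. 0.57 kg with its fasteners, slightly damped; let go before vertical it falls shut, past vertical it sinks open by itself. Tongues on the fasteners hold it down until both are unlocked
- panel_lip (a point): front lower edge, mid-width, of the panel's lifting lip (yellow stripe): 5 mm thick, 100 mm wide, overhangs the box front by 30 mm, underside 110 mm up, free below. Axes turn with the panel: x from lip to hinge, z out of its upper face. The underside is plain sheet but for fastener parts hanging 16 mm down within 36 mm of each fastener's axis
- panel_hinge (a point): middle of the panel's hinge line, which runs along the box's y: 227 mm behind the lip's edge, 97 mm behind the box centre, 112.5 mm up
- knob_left (a point): left (box +y) wing fastener: point on its turning axis at its wing's top. Black collar disc 56 mm across, top 19.5 mm above the panel's centre plane, bearing a wing 64 long, 12 thick, 26 mm high. x runs along the wing to the white index line, z up. Locked: wing square to the front edge, index at the red dot; unlocked: parallel to it, index at the green dot
- knob_right (a point): right (box -y) wing fastener, the same point and axes; 160 mm from the left one. Both axes lie 62 mm in front of the box centre
- turn_left (a joint): left fastener's turn, rad: 0 locked, 1.571 (quarter turn anticlockwise from above) unlocked, stops at both ends. It cannot turn while up, as a pin sits in a notch: press it down, turn it held down, let go. Within about 0.2 of either end the pin finds its notch and the knob springs up; in between it stays down
- turn_right (a joint): right fastener's turn, the same (also anticlockwise to unlock)
- press_left (a joint): how far the left fastener is pressed in, m: 0 up, 0.009 at the bottom; the pin is clear of its notch from 0.008. Spring 5 N at first, 12 N at the bottom
- press_right (a joint): the same for the right fastener
- coarse_tray: upper, aluminium pre-filter tray, 119 (x) x 179 (y) x 26 mm high, walls and floor 3 mm, 0.2 to 0.35 kg, nested in the dark tray with 1.5 mm play; origin mid underside, 63 mm up at the start. In its middle stands a yellow pull tab 50 mm long (x), 12 thick (y), its top 44 mm above the underside
- tray_tab (a point): top middle of the yellow tab, 44 mm above the tray's underside; axes as the tray's
- fine_tray: lower, dark steel filter tray, 128 x 188 x 28 mm, walls and floor 3 mm, loose in the box; origin mid underside. It stays in the box
- mat: green bench mat fixed on the bench, 190 (x) x 240 (y), 4 mm thick; origin mid underside
- sanding_block: cork sanding block with a red face, 65 x 110 x 35 mm; a bystander, not to be moved
- glue_bottle: yellow glue bottle, upright, 68 across, 160 tall mm; a bystander, not to be moved
- hammer: claw hammer lying, 300 long mm; a bystander, not to be moved
- gouge: turning gouge lying, wooden handle, 310 long mm; a bystander, not to be moved
- mug: blue mug, 82 across, 95 tall mm; a bystander, not to be moved
- try_square: try square lying, wooden stock 130, blade 150 mm; a bystander, not to be moved

How it is judged:
By the outcome, as a careful person would: the job done as asked, in the order asked, and still so for the second after the job is handed in, with the robot touching nothing.
It also fails if it takes over 72 s, if anything falls off the work surface, if the arm or the gripper's body presses on something with over 40 N, if the wrist force passes 120 N, or if a joint passes its speed limit or range.

## Working session

There is one attempt and no reset: what is moved stays moved. The work goes in short steps, Python scripts to look and compute and a tool call to move; the robot and the scene stay as the last step left them, time stands still between calls to the robot, and variables do not carry over. Pictures are saved under pics/ and viewed, and the job is handed in when it is done.

Besides the shell and the picture viewer there is one more tool, called after "Request:" by a JSON object that holds its "fn" and its "kwargs". play_rows: Moves the arm, as the interface text tells. Its arguments: {"type":"object","properties":{"dp":{"type":"array"},"angular":{"type":"array"},"claw":{"type":"array"},"newtons":{"type":"number"}},"required":["dp","angular","claw"]}

```bash
ls -la; mkdir -p pics; cat > h.py <<'E'
import numpy as np, cv2
from cell import bot
from scipy.spatial.transform import Rotation as Rn
def grab(name,fn):
    m=bot.camera_model(name); im=bot.grab_frame(name)
    cv2.imwrite('pics/'+fn+'.png',im[:,:,::-1]); np.savez('pics/'+fn+'.npz',im=im,**{k:np.array(m[k]) for k in 'KRt'})
    return im,m
def load(fn):
    d=np.load('pics/'+fn+'.npz'); return d['im'],{k:d[k] for k in 'KRt'}
def ray(m,uv):
    K,R,t=[np.array(m[k]) for k in 'KRt']
    d=R.T@np.linalg.inv(K)@np.array([uv[0],uv[1],1.]); return -R.T@t,d/np.linalg.norm(d)
def plane(m,uv,z):
    o,d=ray(m,uv); return o+d*(z-o[2])/d[2]
def proj(m,X):
    K,R,t=[np.array(m[k]) for k in 'KRt']
    p=K@(R@np.asarray(X,float)+t); return p[:2]/p[2]
def tri(obs):
    A=np.zeros((3,3));b=np.zeros(3)
    for m,uv in obs:
        o,d=ray(m,uv);P=np.eye(3)-np.outer(d,d);A+=P;b+=P@o
    X=np.linalg.solve(A,b)
    return X,[np.linalg.norm(proj(m,X)-uv) for m,uv in obs]
def st():
    s=bot.read_state();print({k:np.round(s[k],4).tolist() for k in ('time','joint_pos','ee_pos','ee_rot','wrist_force','finger_gap')});return s
E
python3 - <<'E'
from h import *
st()
for n in ('scene','side','wrist'): 
    im,m=grab(n,n+'0'); print(n,np.round(m['K'],1).tolist(),np.round(-np.array(m['R']).T@m['t'],3), np.round(m['R'],2).tolist())
E
```

```text
total 12
drwxr-xr-x  3 agent agent 4096 Dec  5 23:20 .
drwxr-xr-x 23 root  root  4096 Dec  5 23:20 ..
drwxr-xr-x  2 agent agent 4096 Dec  5 23:20 pics
{'time': 0.0, 'joint_pos': [-0.0846, 0.3512, 1.6525, 0.0, 1.1391, -0.0846], 'ee_pos': [0.5496, 0.0001, 0.2235], 'ee_rot': [-3.1415, 0.0, 0.0019], 'wrist_force': [0.0833, 0.2885, -1.0897], 'finger_gap': 0.0856}
scene [[580.8, 0.0, 313.0], [0.0, 580.8, 234.9], [0.0, 0.0, 1.0]] [ 1.402 -0.11   1.575] [[0.13, 0.99, -0.01], [0.85, -0.12, -0.51], [-0.51, 0.05, -0.86]]
side [[449.2, 0.0, 324.9], [0.0, 449.2, 235.6], [0.0, 0.0, 1.0]] [ 0.161 -0.793  1.013] [[0.9, -0.44, 0.01], [-0.31, -0.65, -0.69], [0.31, 0.62, -0.72]]
wrist [[354.3, 0.0, 323.8], [0.0, 354.3, 239.0], [0.0, 0.0, 1.0]] [0.55  0.083 0.374] [[1.0, 0.0, -0.0], [0.0, -0.95, 0.32], [-0.0, -0.32, -0.95]]
```

View pics/scene0.png

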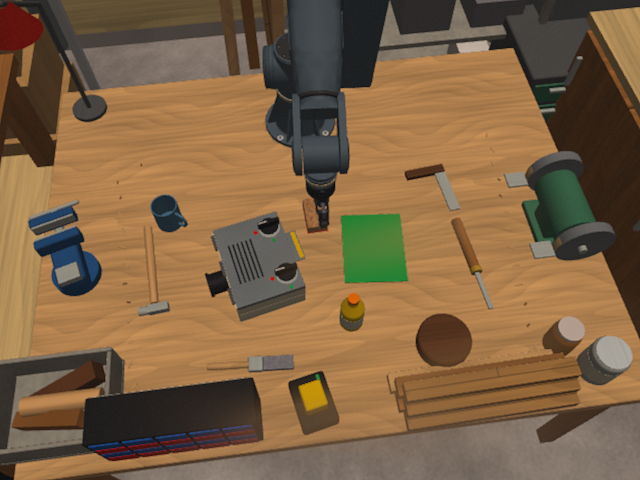

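View pics/side0.png

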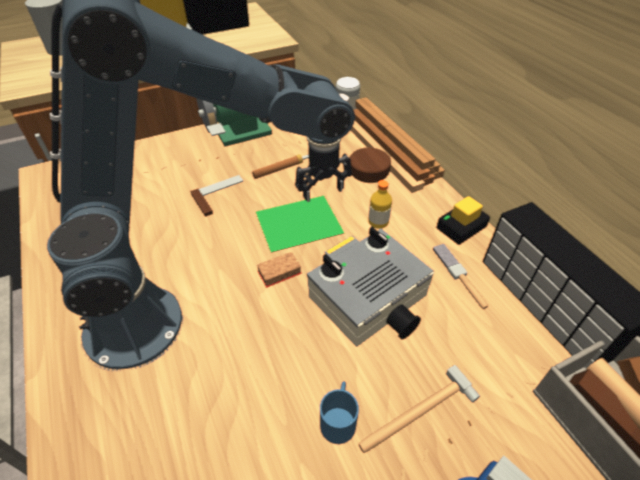

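View pics/wrist0.png

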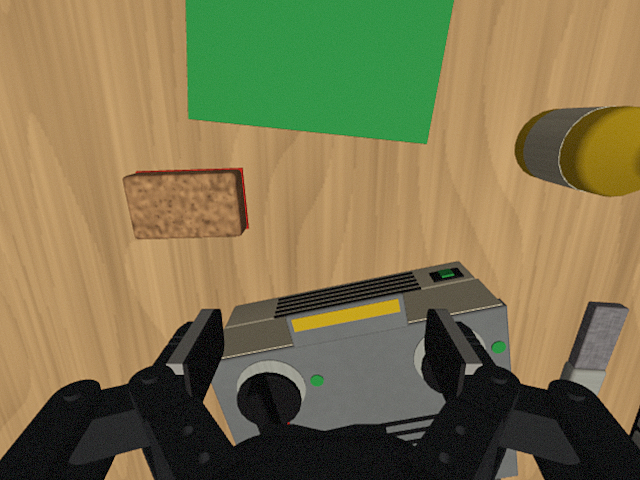

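```bash
python3 - <<'E'
from h import *
a,_=load('scene0'); b,_=load('side0')
A=cv2.resize(a[200:330,200:320],None,fx=5,fy=5,interpolation=cv2.INTER_CUBIC)
B=cv2.resize(b[220:350,300:440],None,fx=5,fy=5,interpolation=cv2.INTER_CUBIC)
cv2.imwrite('pics/ca.png',A[:600,:,::-1]);cv2.imwrite('pics/cb.png',B[:600,:,::-1])
E
```

```text
(no output)
```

View pics/ca.png

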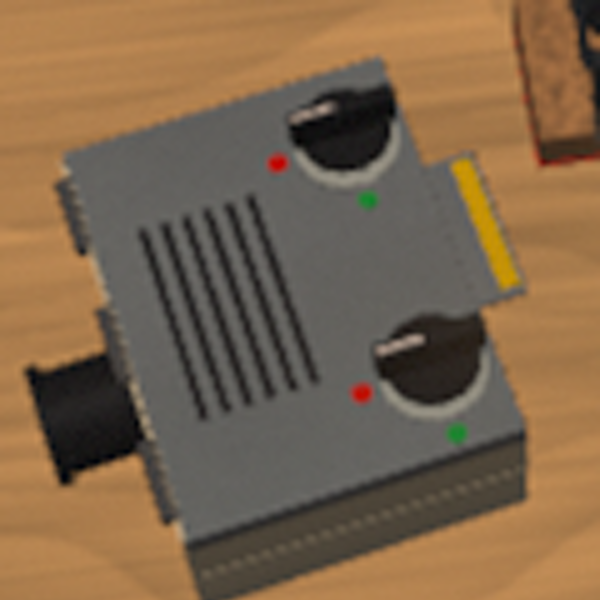

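View pics/cb.png

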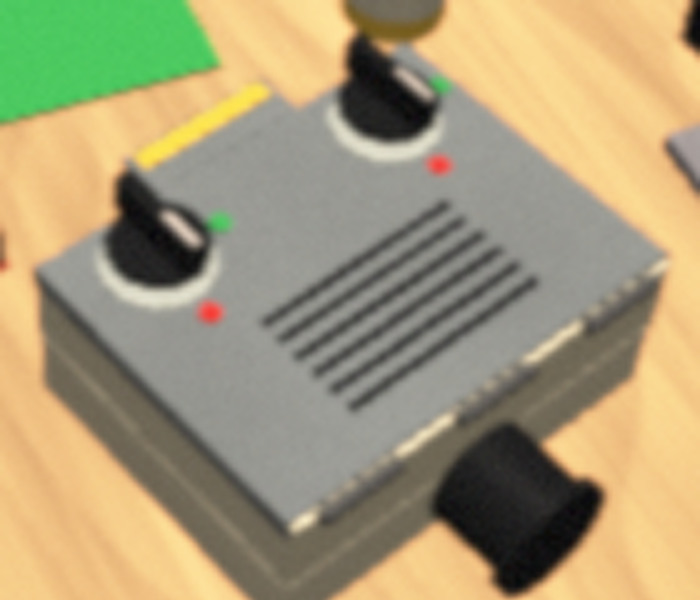

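```bash
cat > meas.py <<'E'
from h import *
def blobs(im,kind,amin=4,roi=None):
    hsv=cv2.cvtColor(im,cv2.COLOR_RGB2HSV);H,S,V=cv2.split(hsv)
    if kind=='red': m=((H<6)|(H>174))&(S>170)&(V>90)
    if kind=='green': m=(H>45)&(H<80)&(S>130)&(V>60)
    if kind=='yellow': m=(H>20)&(H<30)&(S>140)&(V>120)
    m=m.astype(np.uint8)
    if roi: k=np.zeros_like(m);x0,y0,x1,y1=roi;k[y0:y1,x0:x1]=1;m&=k
    n,l,s,c=cv2.connectedComponentsWithStats(m)
    return [(np.round(c[i],2).tolist(),int(s[i,4]),s[i,:4].tolist()) for i in range(1,n) if s[i,4]>=amin],m
E
python3 - <<'E'
from meas import *
for f,roi in (('scene0',(200,200,420,330)),('side0',(240,190,440,350)),('wrist0',(0,0,640,480))):
    im,m=load(f)
    for k in('red','green','yellow'): print(f,k,blobs(im,k,4,roi)[0])
E
```

```text
scene0 red [([255.12, 232.12], 8, [254, 231, 3, 3]), ([315.5, 231.0], 6, [313, 231, 6, 1]), ([272.0, 278.0], 9, [271, 277, 3, 3])]
scene0 green [([372.97, 248.36], 4056, [341, 214, 67, 69]), ([273.0, 239.5], 6, [272, 239, 3, 2]), ([291.0, 286.0], 9, [290, 285, 3, 3])]
scene0 yellow [([296.74, 244.34], 95, [291, 232, 13, 26]), ([352.39, 309.38], 270, [341, 298, 23, 20])]
side0 red [([387.5, 252.5], 4, [387, 252, 2, 2]), ([341.83, 282.17], 6, [341, 281, 3, 3])]
side0 green [([298.05, 223.2], 2878, [257, 197, 86, 54]), ([343.5, 264.5], 4, [343, 264, 2, 2])]
side0 yellow [([380.89, 199.52], 276, [371, 191, 20, 18]), ([384.5, 209.5], 4, [383, 209, 4, 2]), ([379.0, 210.0], 5, [377, 210, 5, 1]), ([378.0, 226.8], 5, [376, 226, 5, 2]), ([339.85, 244.41], 99, [327, 237, 26, 16])]
wrist0 red [([170.72, 170.54], 92, [136, 169, 69, 4]), ([238.12, 188.94], 161, [206, 168, 43, 61]), ([288.0, 422.75], 4, [287, 422, 3, 2])]
wrist0 green [([317.68, 64.15], 33338, [186, 0, 268, 144]), ([446.0, 273.0], 88, [439, 269, 16, 9]), ([498.34, 346.75], 126, [492, 341, 14, 12]), ([316.66, 380.15], 111, [311, 375, 13, 11])]
wrist0 yellow [([612.85, 153.2], 4352, [579, 106, 61, 91]), ([345.8, 314.89], 1372, [291, 299, 109, 33])]
```

```bash
python3 - <<'E'
from meas import *
ims={k:load(k+'0') for k in('scene','side','wrist')}
M={k:v[1] for k,v in ims.items()}
P={}
def T(n,**o):
    X,e=tri([(M[k],np.array(v)) for k,v in o.items()]);P[n]=X;print(n,X.round(4),np.round(e,2))
T('redR',scene=(255.1,232.1),side=(341.8,282.2))
T('redL',scene=(272,278),side=(387.5,252.5))
T('grR',scene=(273,239.8),side=(343.5,264.5),wrist=(316.7,380.2))
T('grR2',scene=(273,239.8),wrist=(316.7,380.2))
T('grL',scene=(291,286),wrist=(498.3,346.8))
T('stripe',scene=(296.74,244.34),side=(339.85,244.41),wrist=(345.8,314.9))
for n,uv in(('grR',(316.7,380.2)),('grL',(498.3,346.8)),('stripe',(345.8,314.9))): print(n,plane(M['wrist'],uv,.115).round(4))
d=P['redL']-P['redR'];print(np.linalg.norm(d),np.degrees(np.arctan2(d[1],d[0])))
d=plane(M['wrist'],(498.3,346.8),.115)-plane(M['wrist'],(316.7,380.2),.115);print(np.linalg.norm(d),np.degrees(np.arctan2(d[1],d[0])))
for k in('wrist','scene','side'):
  b,mk=blobs(ims[k][0],'green',1000)
  c=max(cv2.findContours(mk,0,2)[0],key=cv2.contourArea); q=cv2.approxPolyDP(c,8,True)[:,0]
  print(k,q.tolist(),[plane(M[k],p,.004)[:2].round(4).tolist() for p in q])
E
```

```text
redR [ 0.5128 -0.1853  0.1147] [0.23 0.26]
redL [ 0.6691 -0.1498  0.1157] [0.24 0.25]
grR [ 0.5443 -0.1364  0.1155] [0.62 0.25 1.95]
grR2 [ 0.5449 -0.1359  0.1168] [0.55 1.87]
grL [ 0.6997 -0.1006  0.1168] [0.6  1.95]
stripe [ 0.5686 -0.0697  0.1159] [0.69 0.37 2.31]
grR [ 0.5437 -0.1389  0.115 ]
grL [ 0.7    -0.1035  0.115 ]
stripe [ 0.5683 -0.0724  0.115 ]
0.16030443174412148 12.792459516822312
0.1603126937992868 12.758613869875488
wrist [[186, 0], [189, 118], [426, 142], [453, 0]] [[0.4262, 0.1827], [0.4166, 0.0826], [0.6527, 0.0598], [0.6654, 0.1827]]
scene [[399, 214], [341, 216], [345, 282], [407, 280]] [[0.4393, 0.2722], [0.4218, 0.087], [0.6549, 0.0635], [0.6729, 0.2486]]
side [[323, 197], [257, 212], [271, 250], [342, 232]] [[0.667, 0.2398], [0.4396, 0.2656], [0.4202, 0.0896], [0.6487, 0.0648]]
```

Request:
{"fn": "play_rows", "kwargs": {"dp": [[0,45,-10],[0,90,-20],[0,120,-30],[0,120,-40]], "angular": [[0,0,-0.11],[0,0,-0.223],[0,0,-0.223],[0,0,-0.223]], "claw": [0,0,0,0]}}

```text
time: 0.65
ee_pos: [0.5497, -0.1215, 0.264]
ee_rot: [-3.122, -0.346, 0.001]
wrist_force: [0.2, -0.0, -1.2]
finger_gap: 0.0854
```

```bash
python3 - <<'E'
from meas import *
st(); im,m=grab('wrist','wrist1')
for k in('red','green','yellow'): print(k,blobs(im,k,20)[0])
E
```

```text
{'time': 0.65, 'joint_pos': [-0.3001, 0.3371, 1.5687, -0.0001, 1.2364, -0.5206], 'ee_pos': [0.5497, -0.1215, 0.264], 'ee_rot': [-3.1224, -0.3456, 0.0009], 'wrist_force': [0.1904, -0.0157, -1.2031], 'finger_gap': 0.0854}
red [([270.31, 61.47], 109, [262, 27, 14, 68]), ([270.57, 278.57], 46, [267, 273, 7, 11]), ([440.84, 277.66], 96, [436, 272, 12, 12])]
green [([426.74, 14.82], 3147, [343, 0, 136, 46]), ([453.66, 175.42], 38, [448, 174, 13, 4]), ([312.74, 234.19], 126, [307, 228, 13, 13]), ([494.01, 234.05], 130, [488, 228, 13, 13])]
yellow [([625.7, 65.24], 2119, [606, 19, 34, 87]), ([357.68, 166.49], 1517, [304, 160, 109, 14])]
```

View pics/wrist1.png

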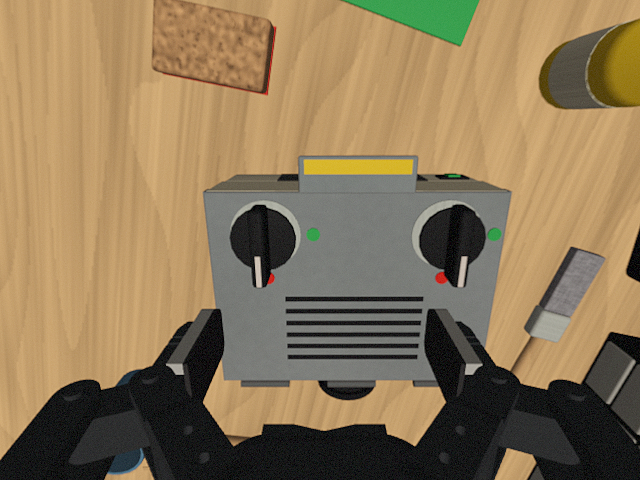

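```bash
python3 - <<'E'
from meas import *
M1=load('wrist1')[1];M0=load('wrist0')[1];S=load('scene0')[1];D=load('side0')[1]
for n,uv in(('redL',(440.8,277.7)),('grR',(312.7,234.2)),('grL',(494,234)),('stripe',(357.7,166.5))): print(n,plane(M1,uv,.115).round(4))
print('grR w0w1',tri([(M0,(316.7,380.2)),(M1,(312.7,234.2))]),'grL',tri([(M0,(498.3,346.8)),(M1,(494,234))]),'st',tri([(M0,(345.8,314.9)),(M1,(357.7,166.5))]))
wr=plane(M1,(259,247),.158);wl=plane(M1,(460.5,246),.158);print('wing tops',wr.round(4),wl.round(4),np.linalg.norm(wr-wl))
a=plane(M1,(260,206),.158);b=plane(M1,(258,288),.158);print(a,b,np.linalg.norm(a-b),np.degrees(np.arctan2(*(a-b)[:2])))
a=plane(M1,(460,205),.158);b=plane(M1,(461,287),.158);print(a,b,np.linalg.norm(a-b),np.degrees(np.arctan2(*(a-b)[:2])))
# wing back ends triangulate with scene? predicted pixels
for X in (wr,wl): print(proj(S,X),proj(D,X))
E
python3 - <<'E'
from h import *
im,m=load('wrist1'); cv2.imwrite('pics/c1.png',cv2.resize(im[190:300,215:500],None,fx=2.8,fy=2.8,interpolation=cv2.INTER_CUBIC)[:,:,::-1])
E
```

```text
redL [ 0.6681 -0.1538  0.115 ]
grR [ 0.5435 -0.1384  0.115 ]
grL [ 0.7004 -0.1029  0.115 ]
stripe [ 0.5677 -0.0721  0.115 ]
grR w0w1 (array([ 0.54360251, -0.13811158,  0.11586806]), [np.float64(0.12001920133773865), np.float64(0.12059578035415541)]) grL (array([ 0.69952575, -0.10263787,  0.11623536]), [np.float64(0.23130008048488293), np.float64(0.2160740479860008)]) st (array([ 0.56797224, -0.0720953 ,  0.11538738]), [np.float64(0.36809963876575025), np.float64(0.3657477059230703)])
wing tops [ 0.5037 -0.1436  0.158 ] [ 0.6547 -0.1088  0.158 ] 0.1549423762868902
[ 0.4992277  -0.11145761  0.158     ] [ 0.50858891 -0.1783544   0.158     ] 0.06754858981115154 -7.965960365732957
[ 0.64336577 -0.07828204  0.158     ] [ 0.66698516 -0.14179421  0.158     ] 0.06776187152211352 -20.399542056086975
[267.68714705 220.22507173] [331.32237322 260.68561942]
[285.08402717 264.90848811] [376.30292122 233.0893844 ]
```

View pics/c1.png

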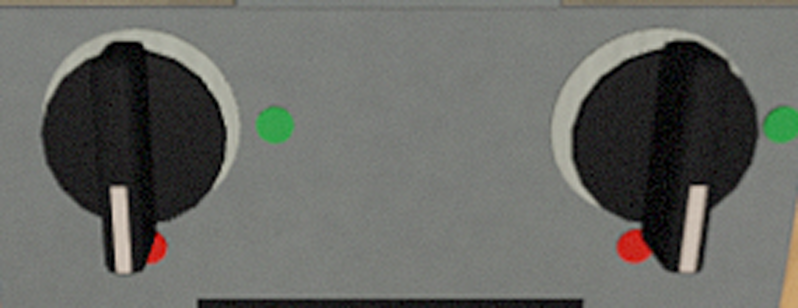

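```bash
python3 - <<'E'
from meas import *
M1=load('wrist1')[1]
for z in(.130,.132):
  R=plane(M1,(263,236.7),z);L=plane(M1,(452.3,236.7),z);d=L-R;print(z,R.round(4),L.round(4),np.linalg.norm(d),np.degrees(np.arctan2(d[1],d[0])))
  a=plane(M1,(215+42/2.8,236.7),z);b=plane(M1,(215+227/2.8,236.7),z);print(np.linalg.norm(a-b))
  print(plane(M1,(263,190+222/2.8),z).round(4),plane(M1,(452.3,190+222/2.8),z).round(4))
# wing outline ends R: top-face corners
f=lambda x,y:(215+x/2.8,190+y/2.8)
for n,p,q in(('Rline',(118,187),(124,271)),('Lline',(698,187),(688,271))):
  for z in(.15,.158):
    a=plane(M1,f(*p),z);b=plane(M1,f(*q),z);d=a-b;print(n,z,a.round(4),b.round(4),np.linalg.norm(d).round(4),np.degrees(np.arctan2(-d[0],d[1])))
E
```

```text
0.13 [ 0.5024 -0.1449  0.13  ] [ 0.6585 -0.1098  0.13  ] 0.1599827909771543 12.674126890011594
0.05587169941894227
[ 0.5074 -0.1745  0.13  ] [ 0.6685 -0.1383  0.13  ]
0.132 [ 0.5026 -0.1442  0.132 ] [ 0.6576 -0.1093  0.132 ] 0.15885651976193688 12.674126890011593
0.055478365320840294
[ 0.5075 -0.1736  0.132 ] [ 0.6675 -0.1376  0.132 ]
Rline 0.15 [ 0.5027 -0.1554  0.15  ] [ 0.5087 -0.1813  0.15  ] 0.0266 12.978553308130648
Rline 0.158 [ 0.5036 -0.1519  0.158 ] [ 0.5094 -0.1771  0.158 ] 0.0258 12.978553308130646
Lline 0.15 [ 0.6646 -0.1189  0.15  ] [ 0.6709 -0.1448  0.15  ] 0.0266 13.645647451371765
Lline 0.158 [ 0.6606 -0.1166  0.158 ] [ 0.6667 -0.1417  0.158 ] 0.0258 13.645647451371943
```

```bash
cat >> h.py <<'E'
def delta(target,yaw=None):
    s=bot.read_state();R=Rn.from_rotvec(s['ee_rot']).as_matrix()
    d=R.T@(np.array(target)-s['ee_pos'])*1000
    x=R[:,0];y=np.degrees(np.arctan2(x[1],x[0]));print('dp',d.round(1),'yaw now',y.round(2));return d
E
python3 -c "
from h import *
delta((.5035,-.146,.148))"
```

```text
dp [-51.4  14.6 117.4] yaw now 12.69
```

Request:
{"fn": "play_rows", "kwargs": {"dp": [[-30,14.6,40],[-51.4,14.6,85],[-51.4,14.6,108],[-51.4,14.6,116],[-51.4,14.6,116],[-51.4,14.6,116],[-51.4,14.6,116],[-51.4,14.6,116],[-51.4,14.6,116]], "angular": [[0,0,0],[0,0,0],[0,0,0],[0,0,0],[0,0,0],[0,0,0],[0,0,0],[0,0,0],[0,0,0]], "claw": [0,0,0,0.4,1,1,1,1,1], "newtons": 50}}

```text
time: 1.82
ee_pos: [0.5026, -0.1458, 0.1485]
ee_rot: [3.122, 0.35, -0.002]
wrist_force: [-5.9, -1.1, 5.4]
finger_gap: 0.009
```

```bash
python3 - <<'E'
from h import *
st(); im,m=grab('wrist','wrist2');delta((.5035,-.146,.148))
E
```

```text
{'time': 1.825, 'joint_pos': [-0.3709, 0.3974, 1.7928, -0.0009, 0.9523, -0.5935], 'ee_pos': [0.5026, -0.1458, 0.1485], 'ee_rot': [3.1219, 0.3496, -0.0017], 'wrist_force': [-5.8996, -1.0724, 5.4227], 'finger_gap': 0.009}
dp [0.9 0.4 0.5] yaw now 12.78
```

View pics/wrist2.png

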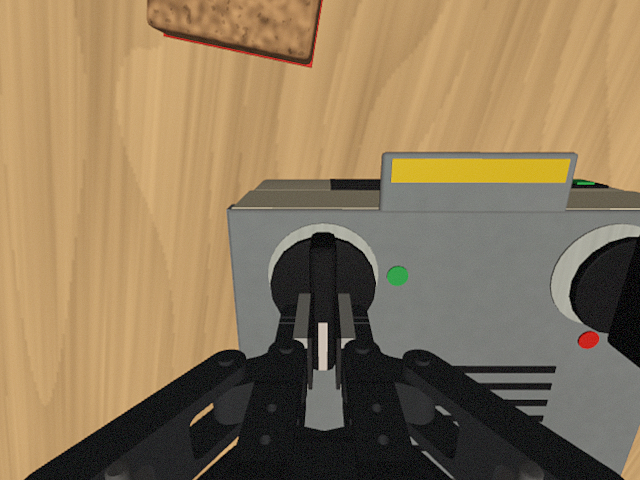

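Request:
{"fn": "play_rows", "kwargs": {"dp": [[-1,0,4],[-1.5,0,8],[-1.5,0,10],[-1.5,0,10]], "angular": [[0,0,0],[0,0,0],[0,0,0],[0,0,0]], "claw": [1,1,1,1]}}

```text
time: 2.38
ee_pos: [0.5024, -0.1461, 0.1397]
ee_rot: [3.121, 0.349, 0.003]
wrist_force: [-3.4, 2.3, 14.2]
finger_gap: 0.0092
```

```bash
python3 - <<'E'
from h import *
st()
E
```

```text
{'time': 2.375, 'joint_pos': [-0.372, 0.4084, 1.802, 0.0002, 0.9289, -0.5951], 'ee_pos': [0.5024, -0.1461, 0.1397], 'ee_rot': [3.1212, 0.3494, 0.0033], 'wrist_force': [-3.351, 2.3412, 14.2083], 'finger_gap': 0.0092}
```

Request:
{"fn": "play_rows", "kwargs": {"dp": [[-0.5,0,0.5],[-0.5,0,0.5],[-0.5,0,0.5],[-0.5,0,0.5],[-0.5,0,0.5],[-0.5,0,0.5],[-0.5,0,0.5],[-0.5,0,0.5],[-0.5,0,0.5],[-0.5,0,0.5]], "angular": [[0,0,-0.16],[0,0,-0.33],[0,0,-0.5],[0,0,-0.67],[0,0,-0.84],[0,0,-1.01],[0,0,-1.18],[0,0,-1.35],[0,0,-1.5],[0,0,-1.5]], "claw": [1,1,1,1,1,1,1,1,1,1]}}

```text
time: 3.62
ee_pos: [0.5019, -0.1467, 0.1397]
ee_rot: [2.042, 2.384, 0.001]
wrist_force: [-6.0, -0.7, 18.5]
finger_gap: 0.0089
```

```bash
python3 - <<'E'
from h import *
st(); print(np.round(bot.read_state()['torque'],3));im,m=grab('wrist','wrist3');delta((.5035,-.146,.148))
E
```

```text
{'time': 3.625, 'joint_pos': [-0.373, 0.4078, 1.8032, -0.0007, 0.9277, -2.0978], 'ee_pos': [0.5019, -0.1467, 0.1397], 'ee_rot': [2.0415, 2.384, 0.0006], 'wrist_force': [-6.0084, -0.7123, 18.4744], 'finger_gap': 0.0089}
[-0.115  0.992  0.017]
dp [ 0.4  1.7 -8.4] yaw now 98.76
```

View pics/wrist3.png

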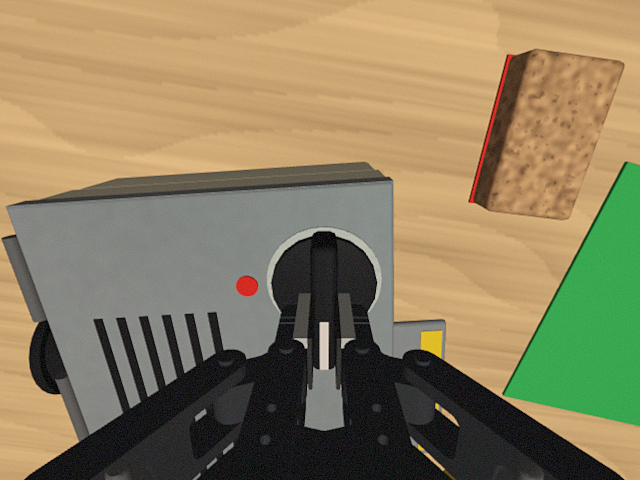

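Request:
{"fn": "play_rows", "kwargs": {"dp": [[0,0,0],[0,0,-4],[0,0,-9],[0,0,-9],[0,0,-9],[0,0,-9],[0,0,-40]], "angular": [[0,0,-0.065],[0,0,-0.065],[0,0,-0.065],[0,0,-0.065],[0,0,-0.065],[0,0,-0.065],[0,0,0.1]], "claw": [1,1,1,0.4,0,0,0]}}

```text
time: 4.55
ee_pos: [0.5, -0.1455, 0.176]
ee_rot: [-2.163, -2.272, 0.003]
wrist_force: [0.5, -0.2, 1.2]
finger_gap: 0.0802
```

```bash
python3 - <<'E'
from h import *
st(); im,m=grab('wrist','wrist4');delta((.658,-.1105,.148));im,m=grab('side','side4')
E
```

```text
{'time': 4.55, 'joint_pos': [-0.3727, 0.3575, 1.7731, 0.0, 1.0155, -1.9927], 'ee_pos': [0.5, -0.1455, 0.176], 'ee_rot': [-2.1633, -2.2724, 0.0026], 'wrist_force': [0.5373, -0.241, 1.2456], 'finger_gap': 0.0802}
dp [ 29.8 157.   33.4] yaw now 92.24
```

View pics/wrist4.png

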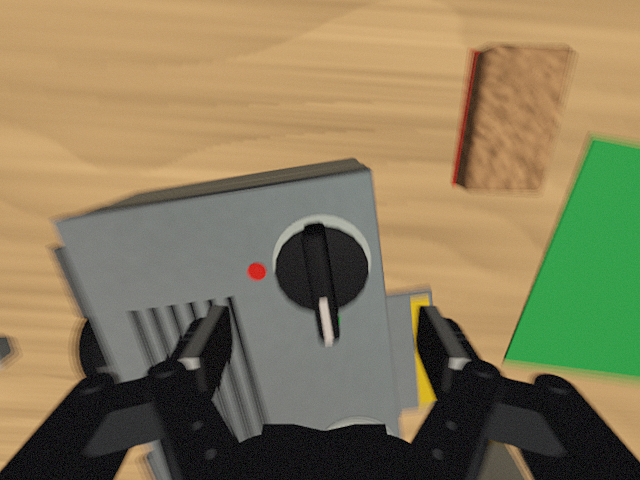

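Request:
{"fn": "play_rows", "kwargs": {"dp": [[10,20,-15],[20,50,-15],[30,80,-15],[30,110,-15],[30,140,-15],[30,157,-15],[30,157,-10],[30,157,5],[30,157,25],[30,157,32.5],[30,157,32.5],[30,157,32.5]], "angular": [[0,0,0.18],[0,0,0.36],[0,0,0.54],[0,0,0.72],[0,0,0.9],[0,0,1.08],[0,0,1.26],[0,0,1.388],[0,0,1.388],[0,0,1.388],[0,0,1.388],[0,0,1.388]], "claw": [0,0,0,0,0,0,0,0,0,0.5,1,1]}}

```text
time: 6.15
ee_pos: [0.6567, -0.108, 0.1456]
ee_rot: [3.119, 0.37, 0.001]
wrist_force: [-0.4, -0.2, 0.3]
finger_gap: 0.0322
```

Request:
{"fn": "play_rows", "kwargs": {"dp": [[0,0,0],[0,0,0],[0,0,0]], "angular": [[0,0,0],[0,0,0],[0,0,0]], "claw": [1,1,1]}}

```text
time: 6.52
ee_pos: [0.6571, -0.1078, 0.1458]
ee_rot: [3.119, 0.369, 0.003]
wrist_force: [3.2, 1.5, 3.9]
finger_gap: 0.0098
```

```bash
python3 - <<'E'
from h import *
st(); im,m=grab('wrist','wrist5');delta((.658,-.111,.148))
E
```

```text
{'time': 6.525, 'joint_pos': [-0.2326, 0.638, 1.3963, 0.0003, 1.1052, -0.468], 'ee_pos': [0.6571, -0.1078, 0.1458], 'ee_rot': [3.1194, 0.3685, 0.0033], 'wrist_force': [3.1917, 1.5058, 3.9181], 'finger_gap': 0.0098}
dp [ 0.2  3.3 -2.2] yaw now 13.47
```

View pics/wrist5.png

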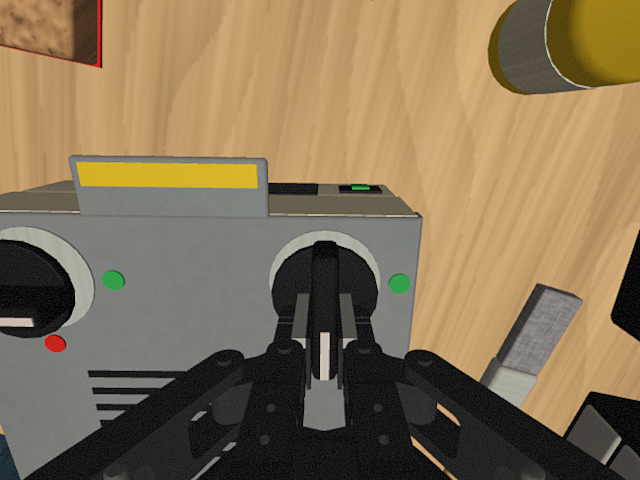

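Request:
{"fn": "play_rows", "kwargs": {"dp": [[0.5,0,4],[0.7,0,8],[0.7,0,10],[0.7,0,10]], "angular": [[0,0,0],[0,0,0],[0,0,0],[0,0,0]], "claw": [1,1,1,1]}}

```text
time: 7.08
ee_pos: [0.6574, -0.1078, 0.1366]
ee_rot: [3.119, 0.368, 0.002]
wrist_force: [-1.1, 1.1, 13.4]
finger_gap: 0.0098
```

```bash
python3 - <<'E'
from h import *
st();delta((.658,-.111,.148))
c=np.array([0,3.2])
for t in -np.array([.16,.33,.5,.67,.84,1.01,1.18,1.35,1.5,1.555]): print(t,(c-np.array([-np.sin(t)*c[1],np.cos(t)*c[1]])).round(1))
E
```

```text
{'time': 7.075, 'joint_pos': [-0.2324, 0.6491, 1.4012, -0.0001, 1.0899, -0.4674], 'ee_pos': [0.6574, -0.1078, 0.1366], 'ee_rot': [3.1193, 0.3684, 0.0021], 'wrist_force': [-1.1215, 1.1369, 13.3675], 'finger_gap': 0.0098}
dp [ -0.2   3.2 -11.4] yaw now 13.47
-0.16 [-0.5  0. ]
-0.33 [-1.   0.2]
-0.5 [-1.5  0.4]
-0.67 [-2.   0.7]
-0.84 [-2.4  1.1]
-1.01 [-2.7  1.5]
-1.18 [-3.  2.]
-1.35 [-3.1  2.5]
-1.5 [-3.2  3. ]
-1.555 [-3.2  3.1]
```

Request:
{"fn": "play_rows", "kwargs": {"dp": [[-0.5,0,0.7],[-1,0.2,0.7],[-1.5,0.4,0.7],[-2,0.7,0.7],[-2.4,1.1,0.7],[-2.7,1.5,0.7],[-3,2,0.7],[-3.1,2.5,0.7],[-3.2,3,0.7],[-3.2,3.1,0.7],[-3.2,3.1,0.7]], "angular": [[0,0,-0.16],[0,0,-0.33],[0,0,-0.5],[0,0,-0.67],[0,0,-0.84],[0,0,-1.01],[0,0,-1.18],[0,0,-1.35],[0,0,-1.5],[0,0,-1.555],[0,0,-1.555]], "claw": [1,1,1,1,1,1,1,1,1,1,1]}}

```text
time: 8.45
ee_pos: [0.6548, -0.1123, 0.1365]
ee_rot: [1.963, 2.451, -0.001]
wrist_force: [-5.8, -2.4, 19.2]
finger_gap: 0.01
```

Request:
{"fn": "play_rows", "kwargs": {"dp": [[0,0,-4],[0,0,-9.5],[0,0,-9.5],[0,0,-9.5],[0,0,-9.5],[0,0,-50]], "angular": [[0,0,0],[0,0,0],[0,0,0],[0,0,0],[0,0,0],[0,0,0]], "claw": [1,1,0.4,0,0,0]}}

```text
time: 9.2
ee_pos: [0.6529, -0.1111, 0.1814]
ee_rot: [-1.961, -2.446, 0.005]
wrist_force: [0.0, -0.3, 0.4]
finger_gap: 0.0808
```

```bash
python3 - <<'E'
from h import *
st(); im,m=grab('wrist','wrist6');grab('side','side6');grab('scene','scene6')
b,_=load('side6');a,_=load('scene6')
B=cv2.resize(b[220:350,300:440],None,fx=3,fy=3,interpolation=cv2.INTER_CUBIC);A=cv2.resize(a[200:330,200:320],None,fx=3,fy=3,interpolation=cv2.INTER_CUBIC)
cv2.imwrite('pics/c6.png',np.hstack([A,B])[:,:,::-1])
E
```

```text
{'time': 9.2, 'joint_pos': [-0.2388, 0.5993, 1.3703, -0.0, 1.1788, -2.0287], 'ee_pos': [0.6529, -0.1111, 0.1814], 'ee_rot': [-1.9613, -2.4463, 0.0046], 'wrist_force': [0.0238, -0.3289, 0.385], 'finger_gap': 0.0808}
```

View pics/wrist6.png

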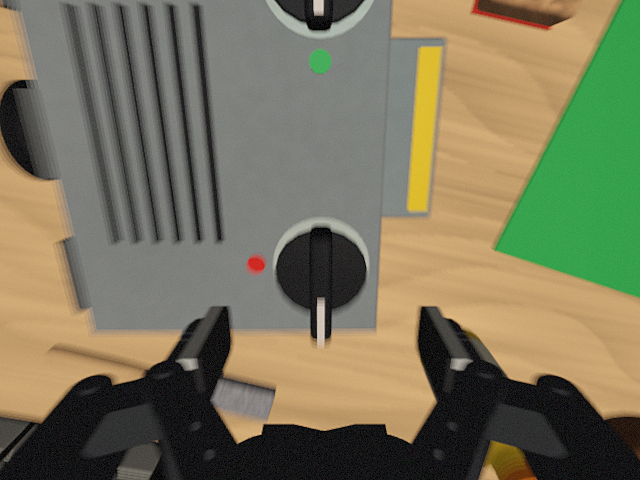

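View pics/c6.png

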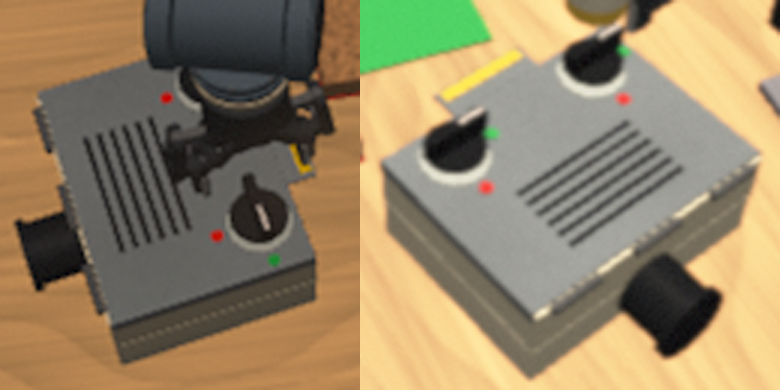

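Request:
{"fn": "play_rows", "kwargs": {"dp": [[30,-20,-50],[70,-50,-70],[110,-80,-70],[110,-80,-70],[110,-80,-65],[110,-80,-60],[110,-80,-60],[110,-80,-60]], "angular": [[0,0,0],[0,-0.17,0],[0,-0.34,0],[0,-0.51,0],[0,-0.68,0],[0,-0.85,0],[0,-0.96,0],[0,-0.96,0]], "claw": [0,0,0.2,0.45,0.45,0.45,0.45,0.45]}}

```text
time: 10.35
ee_pos: [0.5519, -0.0207, 0.2421]
ee_rot: [1.427, 1.788, -0.748]
wrist_force: [-0.1, 0.3, 0.1]
finger_gap: 0.0471
```

```bash
python3 - <<'E'
from h import *
s=st();print(Rn.from_rotvec(s['ee_rot']).as_matrix().round(3));grab('wrist','wrist7');grab('side','side7');grab('scene','scene7')
E
```

```text
{'time': 10.35, 'joint_pos': [0.2865, 0.4572, 1.7642, -1.0297, 1.2628, -0.9903], 'ee_pos': [0.5519, -0.0207, 0.2421], 'ee_rot': [1.4274, 1.7884, -0.7477], 'wrist_force': [-0.0695, 0.2753, 0.1461], 'finger_gap': 0.0471}
[[-0.13   0.976  0.177]
 [ 0.559  0.219 -0.799]
 [-0.819 -0.005 -0.574]]
```

View pics/wrist7.png

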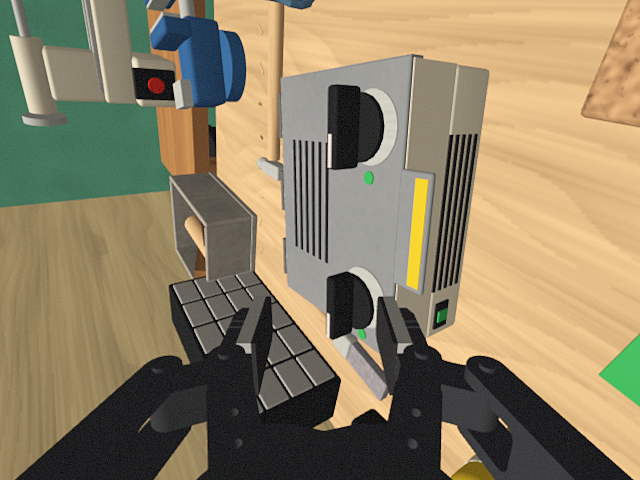

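View pics/side7.png

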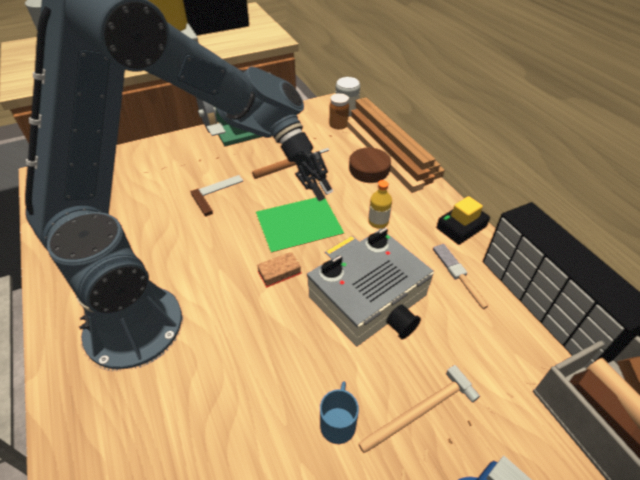

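```bash
cat > pan.py <<'E'
from meas import *
yaw=np.radians(12.75);by=np.array([np.cos(yaw),np.sin(yaw),0]);bx=np.array([np.sin(yaw),-np.cos(yaw),0]);zz=np.array([0,0,1.])
kR=np.array([.502,-.1465,0]);kL=np.array([.6577,-.111,0]);mid=(kR+kL)/2
C=mid+.062*bx; H=C+.097*bx+.1125*zz
def pose(th,phi,a,b):
    """tool pose so that the lip edge (panel at th) sits at tool coords a along axis, b along e2 (mm)"""
    E=H+.227*(-np.cos(th)*bx+np.sin(th)*zz)
    t=np.cos(phi)*bx-np.sin(phi)*zz; e2=np.sin(phi)*bx+np.cos(phi)*zz
    P=E-(a*t+b*e2)/1000
    return P,np.column_stack([-e2,by,t])
def rows(L):
    s=bot.read_state();R0=Rn.from_rotvec(s['ee_rot']).as_matrix();p0=np.array(s['ee_pos'])
    for P,R in L: print((R0.T@(P-p0)*1000).round(1).tolist(),Rn.from_matrix(R0.T@R).as_rotvec().round(3).tolist())
E
python3 - <<'E'
from pan import *
im,m=load('wrist7');b,_=blobs(im,'yellow',100);print(b)
M1=load('wrist1')[1]
uv=[x[0] for x in b if 380<x[0][0]<450][0]
print(tri([(m,uv),(M1,(357.7,166.5))]),plane(m,uv,.115),'edge',(H-.227*bx).round(4),'C',C.round(4),'H',H.round(4))
f=np.radians(35)
print('stripe rel edge',(plane(m,uv,.115)-(H-.227*bx))@np.column_stack([bx,by,zz]))
rows([pose(0,f,-8-60,-10),pose(0,f,-8,-10)])
E
```

```text
[([416.82, 231.85], 1325, [407, 178, 21, 112]), ([470.05, 475.73], 251, [451, 465, 43, 15])]
(array([ 0.56670861, -0.0729522 ,  0.11432934]), [np.float64(1.6869913322315397), np.float64(1.619669756883182)]) [ 0.56522431 -0.07322405  0.115     ] edge [ 0.5648 -0.0624  0.1125] C [ 0.5935 -0.1892  0.    ] H [ 0.6149 -0.2838  0.1125]
stripe rel edge [ 0.01061534 -0.00201062  0.0025    ]
[73.4, 3.1, 178.5] [-0.003, -0.002, -0.002]
[73.5, 3.0, 118.5] [-0.003, -0.002, -0.002]
```

Request:
{"fn": "play_rows", "kwargs": {"dp": [[40,3,10],[73,3,40],[73,3,80],[73,3,118],[73,3,118],[73,3,118]], "angular": [[0,0,0],[0,0,0],[0,0,0],[0,0,0],[0,0,0],[0,0,0]], "claw": [0.45,0.45,0.45,0.45,0.45,0.45]}}

```text
time: 11.25
ee_pos: [0.5678, -0.0743, 0.1177]
ee_rot: [1.432, 1.783, -0.743]
wrist_force: [0.3, -0.0, 0.2]
finger_gap: 0.0473
```

```bash
python3 - <<'E'
from pan import *
st();grab('wrist','wrist8');b,_=grab('side','side8')
cv2.imwrite('pics/c8.png',cv2.resize(b[180:330,260:440],None,fx=4,fy=4,interpolation=cv2.INTER_CUBIC)[:,:,::-1])
r=np.radians;L=[]
for th in np.radians([0,5,12,19,26,33,40,47,54,61,68,75]): L.append(pose(th,r(35)+.6*th,-8,-19))
rows(L)
E
```

```text
{'time': 11.25, 'joint_pos': [0.1827, 0.6599, 1.8171, -1.187, 1.0811, -0.7714], 'ee_pos': [0.5678, -0.0743, 0.1177], 'ee_rot': [1.4318, 1.7828, -0.7431], 'wrist_force': [0.2755, -0.0351, 0.1667], 'finger_gap': 0.0473}
[-7.9, -0.5, 1.5] [-0.001, -0.0, -0.003]
[-24.2, -0.5, -8.2] [-0.001, 0.052, -0.003]
[-48.3, -0.4, -19.2] [-0.001, 0.125, -0.003]
[-73.6, -0.3, -27.2] [-0.001, 0.199, -0.003]
[-99.8, -0.3, -32.0] [-0.001, 0.272, -0.003]
[-126.4, -0.2, -33.5] [-0.001, 0.345, -0.003]
[-153.0, -0.1, -31.7] [-0.001, 0.419, -0.003]
[-179.3, -0.0, -26.6] [-0.001, 0.492, -0.003]
[-204.8, 0.1, -18.3] [-0.0, 0.565, -0.003]
[-229.1, 0.2, -6.9] [-0.0, 0.639, -0.004]
[-251.9, 0.3, 7.5] [-0.0, 0.712, -0.004]
[-272.8, 0.4, 24.6] [-0.0, 0.785, -0.004]
```

View pics/wrist8.png

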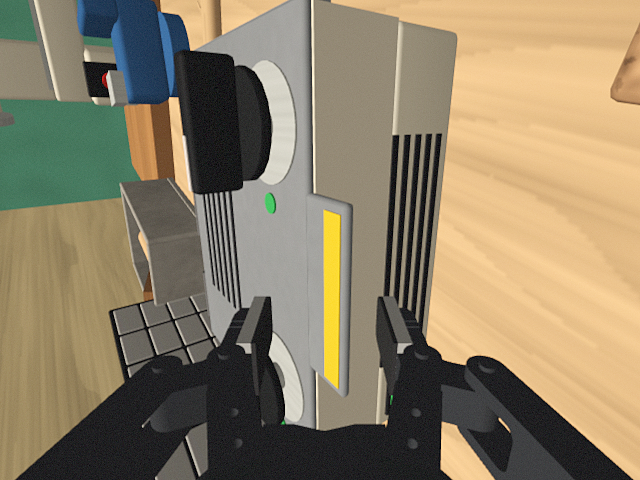

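View pics/c8.png

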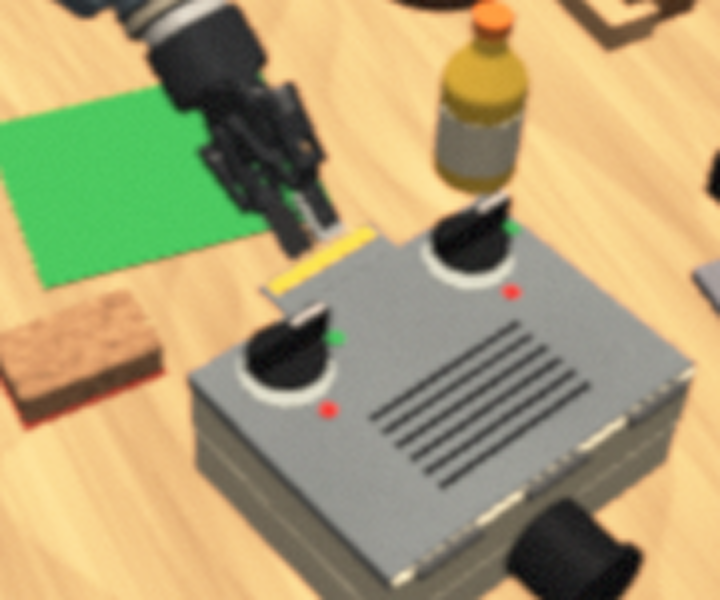

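```bash
python3 - <<'E'
from pan import *
_,m=load('side8');s=bot.read_state();R=Rn.from_rotvec(s['ee_rot']).as_matrix();p=np.array(s['ee_pos'])
for n,v in(('tcp',(0,0,0)),('lowtip',(23.5,0,14)),('uptip',(-23.5,0,14)),('lowtip-6',(23.5,0,8)),('grasp',(0,0,-5))):
    X=p+R@np.array(v)/1000;print(n,((X-(H-.227*bx))@np.column_stack([bx,by,zz])*1000).round(1),((proj(m,X)-[260,180])*4).round(0))
E=H-.227*bx
for k in(-50,50): print(((proj(m,E+k/1000*by+.0025*zz)-[260,180])*4).round())
print(((proj(m,E+.0025*zz)-[260,180])*4).round())
E
```

```text
tcp [11.7  0.5  5.3] [323. 260.]
lowtip [  9.7   0.6 -21.9] [320. 285.]
uptip [36.6  0.4 16.5] [347. 270.]
lowtip-6 [  4.7   0.6 -18.5] [315. 277.]
grasp [7.6 0.5 8.2] [319. 253.]
[254. 287.]
[366. 220.]
[311. 253.]
```

Request:
{"fn": "play_rows", "kwargs": {"dp": [[0,0,14],[0,0,14]], "angular": [[0,0,0],[0,0,0]], "claw": [0.45,0.45]}}

```text
time: 11.6
ee_pos: [0.5698, -0.086, 0.1083]
ee_rot: [1.43, 1.784, -0.745]
wrist_force: [-0.0, 0.8, 0.0]
finger_gap: 0.0472
```

```bash
python3 - <<'E'
from pan import *
st();b,_=grab('side','side9')
cv2.imwrite('pics/c9.png',cv2.resize(b[200:310,280:420],None,fx=5,fy=5,interpolation=cv2.INTER_CUBIC)[:,:,::-1])
r=np.radians;L=[]
for th in np.radians([0,5,12,19,26,33,40,47,54,61,68,75]): L.append(pose(th,r(35)+.6*th,-22,-20))
rows(L)
E
```

```text
{'time': 11.6, 'joint_pos': [0.1607, 0.6764, 1.8198, -1.2112, 1.0626, -0.7587], 'ee_pos': [0.5698, -0.086, 0.1083], 'ee_rot': [1.4305, 1.784, -0.7453], 'wrist_force': [-0.0184, 0.7963, 0.0404], 'finger_gap': 0.0472}
[-9.6, 0.3, 0.1] [-0.003, -0.0, -0.002]
[-25.1, 0.3, -9.5] [-0.003, 0.052, -0.002]
[-48.1, 0.3, -20.5] [-0.003, 0.126, -0.002]
[-72.4, 0.3, -28.6] [-0.003, 0.199, -0.002]
[-97.6, 0.4, -33.6] [-0.003, 0.272, -0.002]
[-123.2, 0.4, -35.3] [-0.003, 0.346, -0.002]
[-148.9, 0.4, -33.8] [-0.003, 0.419, -0.002]
[-174.2, 0.5, -29.1] [-0.003, 0.492, -0.003]
[-198.8, 0.6, -21.3] [-0.003, 0.565, -0.003]
[-222.2, 0.6, -10.4] [-0.003, 0.639, -0.003]
[-244.2, 0.7, 3.4] [-0.003, 0.712, -0.003]
[-264.3, 0.8, 19.9] [-0.003, 0.785, -0.003]
```

View pics/c9.png

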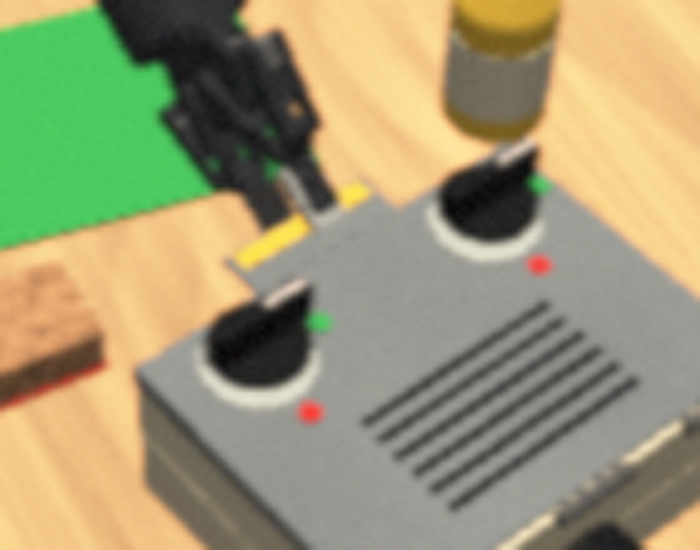

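Request:
{"fn": "play_rows", "kwargs": {"dp": [[-9.5,0,0],[-25,0,-9.5],[-48,0,-20.5],[-72.5,0,-28.5],[-72.5,0,-28.5]], "angular": [[0,0,0],[0,0.052,0],[0,0.126,0],[0,0.199,0],[0,0.199,0]], "claw": [0.45,0.45,0.45,0.45,0.45]}}

```text
time: 12.28
ee_pos: [0.5749, -0.1038, 0.1871]
ee_rot: [1.551, 1.929, -0.615]
wrist_force: [1.5, 2.8, -1.6]
finger_gap: 0.047
```

```bash
python3 - <<'E'
from pan import *
st();b,_=grab('side','side10')
cv2.imwrite('pics/c10.png',cv2.resize(b[180:310,280:420],None,fx=4,fy=4,interpolation=cv2.INTER_CUBIC)[:,:,::-1])
r=np.radians;L=[]
for th in np.radians([22,29,36,43,50,57,64,71,77,82,86,90]): L.append(pose(th,r(35)+.6*th,-22,-20))
rows(L)
E
```

```text
{'time': 12.275, 'joint_pos': [0.0612, 0.4756, 1.778, -0.9458, 0.9964, -1.1403], 'ee_pos': [0.5749, -0.1038, 0.1871], 'ee_rot': [1.5513, 1.9287, -0.6148], 'wrist_force': [1.4717, 2.7756, -1.5662], 'finger_gap': 0.047}
[-9.2, -0.1, -3.9] [-0.001, 0.032, -0.005]
[-33.4, 0.0, -12.4] [-0.0, 0.106, -0.005]
[-58.5, 0.1, -17.8] [-0.0, 0.179, -0.005]
[-84.1, 0.3, -20.0] [-0.0, 0.252, -0.005]
[-109.9, 0.4, -19.0] [0.0, 0.326, -0.005]
[-135.4, 0.5, -14.7] [0.0, 0.399, -0.005]
[-160.2, 0.6, -7.3] [0.0, 0.472, -0.005]
[-183.9, 0.7, 3.2] [0.001, 0.545, -0.005]
[-203.1, 0.8, 14.5] [0.001, 0.608, -0.005]
[-218.1, 0.9, 25.5] [0.001, 0.661, -0.005]
[-229.4, 1.0, 35.2] [0.001, 0.703, -0.005]
[-240.0, 1.0, 45.8] [0.001, 0.744, -0.005]
```

View pics/c10.png

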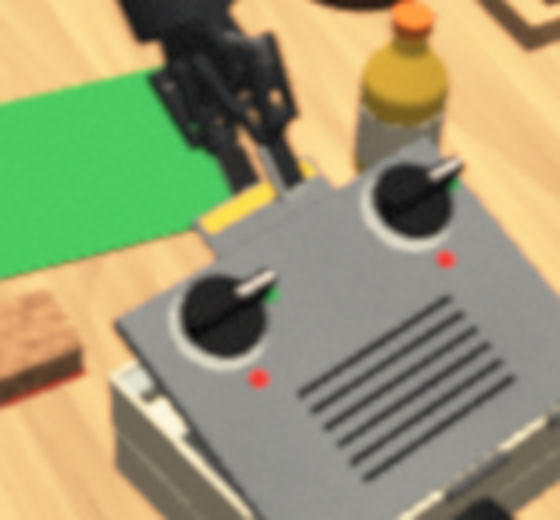

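Request:
{"fn": "play_rows", "kwargs": {"dp": [[-9,0,-4],[-33.5,0,-12.5],[-58.5,0,-18],[-84,0,-20],[-110,0,-19],[-135.5,0,-14.5],[-160,0,-7],[-184,0,3],[-203,0,14.5],[-203,0,14.5]], "angular": [[0,0.032,0],[0,0.106,0],[0,0.179,0],[0,0.252,0],[0,0.326,0],[0,0.399,0],[0,0.472,0],[0,0.545,0],[0,0.608,0],[0,0.608,0]], "claw": [0.45,0.45,0.45,0.45,0.45,0.45,0.45,0.45,0.45,0.45]}}

```text
time: 13.58
ee_pos: [0.6076, -0.2581, 0.312]
ee_rot: [1.894, 2.355, -0.149]
wrist_force: [0.2, 0.1, -0.2]
finger_gap: 0.0468
```

```bash
python3 - <<'E'
from pan import *
st();b,_=grab('side','side11')
cv2.imwrite('pics/c11.png',cv2.resize(b[130:330,250:450],None,fx=3,fy=3,interpolation=cv2.INTER_CUBIC)[:,:,::-1])
r=np.radians;L=[]
for th in np.radians([77,81,85,89,93,96,99,102,105]): L.append(pose(th,r(35)+.6*th,-22,-20))
rows(L)
E
```

```text
{'time': 13.575, 'joint_pos': [-0.4209, 0.4507, 1.2951, -0.129, 1.3098, -2.1799], 'ee_pos': [0.6076, -0.2581, 0.312], 'ee_rot': [1.8936, 2.3546, -0.1491], 'wrist_force': [0.1603, 0.0606, -0.1509], 'finger_gap': 0.0468}
[-0.5, 1.3, -3.1] [-0.005, -0.001, -0.005]
[-15.4, 1.4, -2.9] [-0.004, 0.041, -0.005]
[-30.2, 1.4, -1.6] [-0.004, 0.083, -0.005]
[-45.0, 1.5, 0.7] [-0.004, 0.125, -0.005]
[-59.6, 1.6, 4.1] [-0.004, 0.167, -0.005]
[-70.3, 1.7, 7.3] [-0.004, 0.198, -0.005]
[-80.9, 1.7, 11.1] [-0.004, 0.229, -0.005]
[-91.3, 1.8, 15.5] [-0.004, 0.261, -0.005]
[-101.5, 1.9, 20.4] [-0.004, 0.292, -0.005]
```

View pics/c11.png

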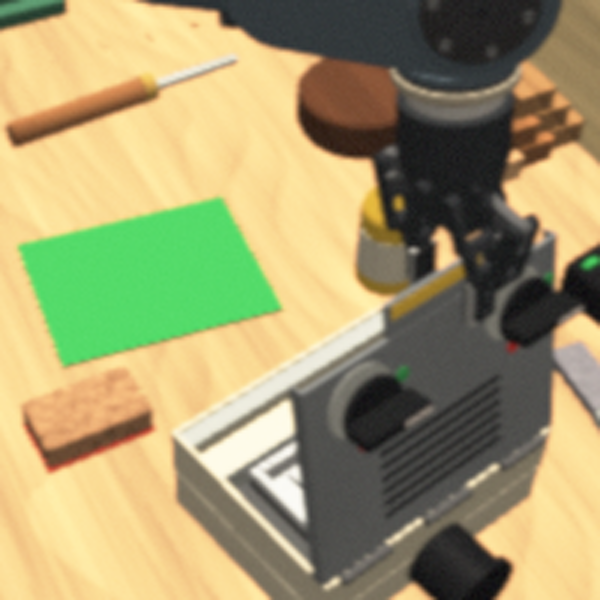

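Request:
{"fn": "play_rows", "kwargs": {"dp": [[-8,1,-3],[-23,1,-2],[-38,1,0],[-52,1,2],[-63,1,5],[-72,1,8],[-81,1.5,11],[-91,1.5,15.5],[-101,1.5,20],[-101,1.5,20]], "angular": [[0,0.02,0],[0,0.062,0],[0,0.104,0],[0,0.146,0],[0,0.178,0],[0,0.204,0],[0,0.229,0],[0,0.261,0],[0,0.292,0],[0,0.292,0]], "claw": [0.45,0.45,0.45,0.45,0.45,0.45,0.45,0.45,0.45,0.45]}}

```text
time: 14.88
ee_pos: [0.6319, -0.3571, 0.3086]
ee_rot: [-1.895, -2.363, -0.131]
wrist_force: [-0.5, -0.4, 0.1]
finger_gap: 0.0469
```

```bash
python3 - <<'E'
from pan import *
st();b,_=grab('side','side12')
cv2.imwrite('pics/c12.png',cv2.resize(b[130:330,250:450],None,fx=3,fy=3,interpolation=cv2.INTER_CUBIC)[:,:,::-1])
r=np.radians;L=[]
for th in np.radians([105,108,111]): L.append(pose(th,r(35)+.6*th,-22,-20))
rows(L)
E
```

```text
{'time': 14.875, 'joint_pos': [-0.6135, 0.7003, 0.899, 0.0934, 1.6465, -2.4006], 'ee_pos': [0.6319, -0.3571, 0.3086], 'ee_rot': [-1.8955, -2.3626, -0.1313], 'wrist_force': [-0.4704, -0.4056, 0.1369], 'finger_gap': 0.0469}
[-1.1, -0.6, 1.8] [-0.0, 0.001, -0.003]
[-12.2, -0.5, 4.2] [-0.0, 0.032, -0.003]
[-23.1, -0.5, 7.1] [-0.0, 0.063, -0.003]
```

View pics/c12.png

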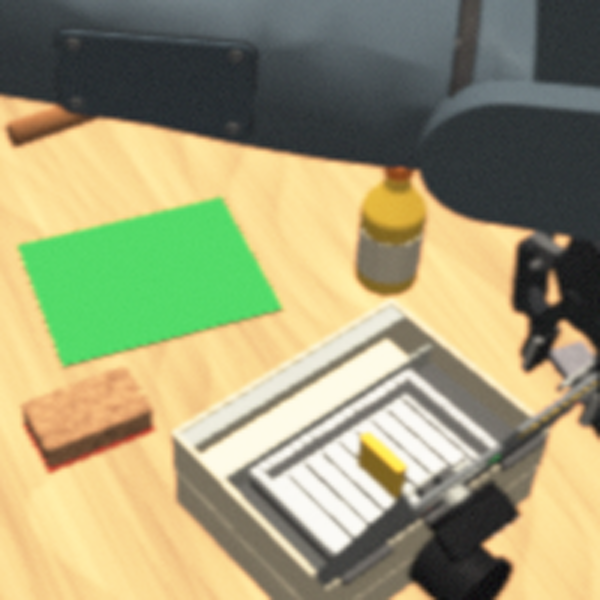

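Request:
{"fn": "play_rows", "kwargs": {"dp": [[-12,0,4],[-22,0,7],[-22,0,7]], "angular": [[0,0.032,0],[0,0.062,0],[0,0.062,0]], "claw": [0.45,0.45,0.45]}}

```text
time: 15.3
ee_pos: [0.6364, -0.3769, 0.2991]
ee_rot: [-1.863, -2.324, -0.187]
wrist_force: [0.6, 0.3, -0.7]
finger_gap: 0.0471
```

```bash
python3 - <<'E'
from pan import *
s=st();b,_=grab('side','side13');b,_=grab('scene','scene13')
cv2.imwrite('pics/c13.png',cv2.resize(b[150:350,180:440],None,fx=3,fy=3,interpolation=cv2.INTER_CUBIC)[:,:,::-1])
print(Rn.from_rotvec(s['ee_rot']).as_matrix().round(3))
E
```

```text
{'time': 15.3, 'joint_pos': [-0.6453, 0.7694, 0.8066, 0.1309, 1.7187, -2.4256], 'ee_pos': [0.6364, -0.3769, 0.2991], 'ee_rot': [-1.8635, -2.3235, -0.1871], 'wrist_force': [0.5802, 0.2551, -0.7328], 'finger_gap': 0.0471}
[[-0.213  0.976 -0.044]
 [ 0.956  0.217  0.195]
 [ 0.2   -0.001 -0.98 ]]
```

View pics/c13.png

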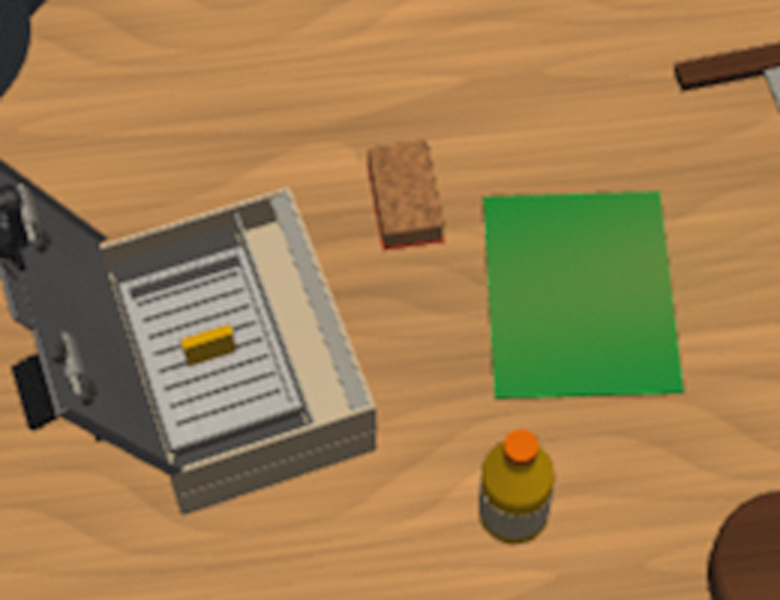

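```bash
python3 - <<'E'
from pan import *
print('tray est',(C+.028*bx).round(4))
_,m=load('scene13');print(plane(m,(249.3,264.3),.107).round(4))
s=bot.read_state();R0=Rn.from_rotvec(s['ee_rot']).as_matrix();p0=np.array(s['ee_pos'])
Rt=np.column_stack([by,bx,-zz])
print(Rn.from_matrix(R0.T@Rt).as_rotvec())
# vertical first then yaw
Rv=np.column_stack([-bx,by,-zz]); 
L=[(p0-R0[:,2]*.05,R0),(p0-R0[:,2]*.09,R0)]
T=C+.020*bx+.29*zz
q=p0-R0[:,2]*.09
rot=Rn.from_matrix(R0.T@Rt).as_rotvec()
for i in range(1,10):
    f=i/9; g=min(1,i/5); L.append((q+(T-q)*g,R0@Rn.from_rotvec(rot*f).as_matrix()))
rows(L)
E
```

```text
tray est [ 0.5997 -0.2165  0.    ]
[ 0.6123 -0.2099  0.107 ]
[-0.15656099 -0.15737031  1.56235132]
[0.0, 0.0, -50.0] [0.0, 0.0, 0.0]
[0.0, -0.0, -90.0] [0.0, 0.0, 0.0]
[33.3, -0.2, -63.2] [-0.017, -0.017, 0.174]
[66.6, -0.5, -36.4] [-0.035, -0.035, 0.347]
[99.9, -0.7, -9.6] [-0.052, -0.052, 0.521]
[133.2, -1.0, 17.2] [-0.07, -0.07, 0.694]
[166.5, -1.2, 44.0] [-0.087, -0.087, 0.868]
[166.5, -1.2, 44.0] [-0.104, -0.105, 1.042]
[166.5, -1.2, 44.0] [-0.122, -0.122, 1.215]
[166.5, -1.2, 44.0] [-0.139, -0.14, 1.389]
[166.5, -1.2, 44.0] [-0.157, -0.157, 1.562]
```

Request:
{"fn": "play_rows", "kwargs": {"dp": [[0,0,-50],[0,0,-90],[33,0,-70],[66,0,-45],[100,0,-15],[133,-1,17],[166,-1,44],[166,-1,44],[166,-1,44],[166,-1,44],[166,-1,44],[166,-1,44]], "angular": [[0,0,0],[0,0,0],[-0.017,-0.017,0.174],[-0.035,-0.035,0.347],[-0.052,-0.052,0.521],[-0.07,-0.07,0.694],[-0.087,-0.087,0.868],[-0.104,-0.105,1.042],[-0.122,-0.122,1.215],[-0.139,-0.14,1.389],[-0.157,-0.157,1.562],[-0.157,-0.157,1.562]], "claw": [0.45,0.45,0.45,0.3,0,0,0,0,0,0,0,0]}}

```text
time: 16.9
ee_pos: [0.5982, -0.2089, 0.2904]
ee_rot: [-3.122, -0.352, -0.002]
wrist_force: [-0.0, -0.3, 0.8]
finger_gap: 0.0855
```

```bash
python3 - <<'E'
from pan import *
s=st();im,_=grab('wrist','wrist14');grab('side','side14')
print(blobs(im,'yellow',60)[0])
E
```

```text
{'time': 16.9, 'joint_pos': [-0.4098, 0.4523, 1.3363, 0.0009, 1.3518, -0.6347], 'ee_pos': [0.5982, -0.2089, 0.2904], 'ee_rot': [-3.1216, -0.3523, -0.0022], 'wrist_force': [-0.0162, -0.2578, 0.7643], 'finger_gap': 0.0855}
[([324.98, 214.09], 539, [320, 190, 11, 50])]
```

View pics/wrist14.png

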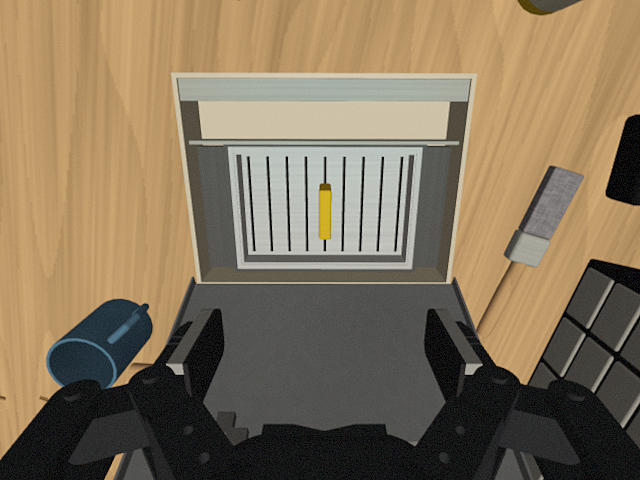

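View pics/side14.png

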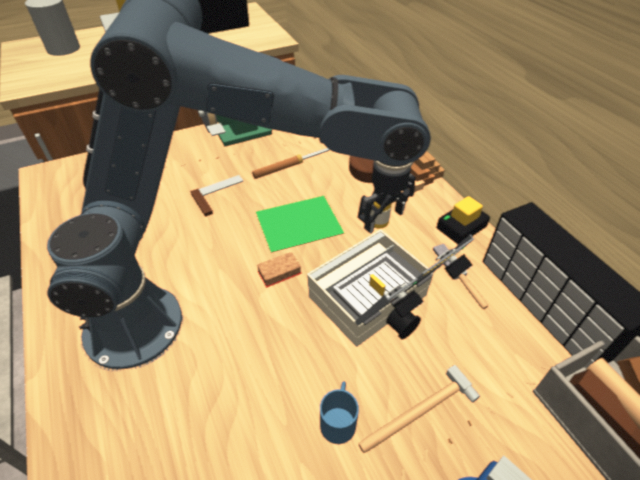

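```bash
python3 - <<'E'
from pan import *
im,m=load('wrist14');b,mk=blobs(im,'yellow',60)
r=cv2.minAreaRect(np.argwhere(mk[150:270,280:360])[:,::-1].astype(np.float32));print(r)
c=(325,214.6)
for z in(.1,.107):
    X=plane(m,c,z);a=plane(m,(325,190),z);e=plane(m,(325,240),z);d=e-a
    print(z,X.round(4),'len',np.linalg.norm(d).round(4),'yaw',np.degrees(np.arctan2(d[0],-d[1])).round(2))
for f in('side14',):
    i2,m2=load(f);b,_=blobs(i2,'yellow',8,(360,265,400,305));print(b)
    for x in b: print(tri([(m,c),(m2,x[0])]))
X=plane(m,c,.107);print(((X-C)@np.column_stack([bx,by,zz])*1000).round(1))
# tray outline: bright low-sat region
hsv=cv2.cvtColor(im,cv2.COLOR_RGB2HSV);msk=((hsv[:,:,2]>150)&(hsv[:,:,1]<45)).astype(np.uint8);msk[:145]=0;msk[275:]=0;msk[:,:225]=0;msk[:,430:]=0
cs=max(cv2.findContours(msk,0,2)[0],key=cv2.contourArea);h=cv2.convexHull(cs);q=cv2.approxPolyDP(h,8,True)[:,0];print(q.tolist())
P=[plane(m,p,.089) for p in q];P=np.array(P);print(P.round(4),P.mean(0).round(4))
for i in range(len(P)): d=P[i]-P[i-1];print(np.linalg.norm(d).round(4),np.degrees(np.arctan2(d[1],d[0])).round(2))
E
```

```text
((45.0, 64.5), (49.0, 10.0), 90.0)
0.1 [ 0.6016 -0.2165  0.1   ] len 0.0513 yaw 12.96
0.107 [ 0.6012 -0.2147  0.107 ] len 0.0502 yaw 12.96
[([376.94, 284.02], 139, [370, 275, 15, 20])]
(array([ 0.60083983, -0.21723246,  0.09490494]), [np.float64(1.2266026388487585), np.float64(0.482081408813952)])
[ 26.5   1.8 107. ]
[[422, 148], [411, 268], [238, 268], [228, 147]]
[[ 0.6786 -0.1339  0.089 ]
 [ 0.7061 -0.2566  0.089 ]
 [ 0.5242 -0.2982  0.089 ]
 [ 0.4962 -0.1747  0.089 ]] [ 0.6013 -0.2158  0.089 ]
0.1869 12.61
0.1257 -77.37
0.1866 -167.12
0.1266 102.77
```

```bash
python3 - <<'E'
from pan import *
delta((.601,-.215,.088))
E
```

```text
dp [  1.2   6.3 202.2] yaw now 13.01
```

Request:
{"fn": "play_rows", "kwargs": {"dp": [[1.2,6,50],[1.2,6,105],[1.2,6,150],[1.2,6,180],[1.2,6,196],[1.2,6,202],[1.2,6,202],[1.2,6,202]], "angular": [[0,0,0],[0,0,0],[0,0,0],[0,0,0],[0,0,0],[0,0,0],[0,0,0],[0,0,0]], "claw": [0.3,0.3,0.3,0.3,0.3,0.3,0.3,0.3]}}

```text
time: 18.0
ee_pos: [0.6013, -0.2155, 0.0889]
ee_rot: [-3.122, -0.349, -0.003]
wrist_force: [0.3, -0.1, 0.2]
finger_gap: 0.06
```

```bash
python3 - <<'E'
from pan import *
s=st();im,_=grab('wrist','wrist15');grab('side','side15');delta((.601,-.215,.088))
E
```

```text
{'time': 18.0, 'joint_pos': [-0.4174, 0.6615, 1.5133, 0.0012, 0.9653, -0.6406], 'ee_pos': [0.6013, -0.2155, 0.0889], 'ee_rot': [-3.1221, -0.3489, -0.0028], 'wrist_force': [0.2977, -0.1193, 0.1551], 'finger_gap': 0.06}
dp [-0.  -0.4  0.6] yaw now 12.75
```

View pics/wrist15.png

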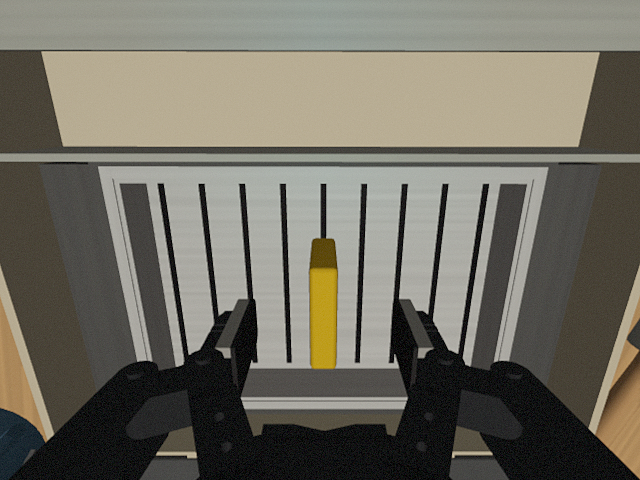

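Request:
{"fn": "play_rows", "kwargs": {"dp": [[0,0,0],[0,0,0],[0,0,0],[0,0,0],[0,0,0]], "angular": [[0,0,0],[0,0,0],[0,0,0],[0,0,0],[0,0,0]], "claw": [0.8,1,1,1,1], "newtons": 60}}

```text
time: 18.73
ee_pos: [0.6009, -0.2153, 0.088]
ee_rot: [-3.121, -0.348, -0.001]
wrist_force: [-0.8, 0.5, 4.6]
finger_gap: 0.0101
```

```bash
python3 - <<'E'
from pan import *
s=st();_,m1=load('wrist14');_,m2=load('wrist15')
print(tri([(m1,(325,240)),(m2,(323,368))]),tri([(m1,(325,190)),(m2,(323,266))]))
E
```

```text
{'time': 18.725, 'joint_pos': [-0.4174, 0.6626, 1.5139, 0.0012, 0.9649, -0.6403], 'ee_pos': [0.6009, -0.2153, 0.088], 'ee_rot': [-3.1214, -0.3483, -0.001], 'wrist_force': [-0.7941, 0.5009, 4.6118], 'finger_gap': 0.0101}
(array([ 0.60715426, -0.24122801,  0.10376344]), [np.float64(0.15171284413325464), np.float64(0.3312347089446334)]) (array([ 0.59592288, -0.19197906,  0.10273787]), [np.float64(0.055482822591554924), np.float64(0.12796258168845848)])
```

Request:
{"fn": "play_rows", "kwargs": {"dp": [[0,0,-2],[0,0,-5],[0,0,-9],[0,0,-14],[0,0,-20],[0,0,-27],[0,0,-34],[0,0,-34]], "angular": [[0,0,0],[0,0,0],[0,0,0],[0,0,0],[0,0,0],[0,0,0],[0,0,0],[0,0,0]], "claw": [1,1,1,1,1,1,1,1]}}

```text
time: 19.73
ee_pos: [0.601, -0.2154, 0.1224]
ee_rot: [-3.122, -0.348, -0.002]
wrist_force: [-1.3, 0.3, -2.8]
finger_gap: 0.0098
```

```bash
python3 - <<'E'
from pan import *
s=st();im,_=grab('wrist','wrist16');a,_=grab('side','side16')
cv2.imwrite('pics/c16.png',cv2.resize(a[150:350,250:450],None,fx=3,fy=3,interpolation=cv2.INTER_CUBIC)[:,:,::-1])
E
```

```text
{'time': 19.725, 'joint_pos': [-0.4174, 0.6188, 1.4948, 0.0011, 1.0271, -0.6403], 'ee_pos': [0.601, -0.2154, 0.1224], 'ee_rot': [-3.1218, -0.3484, -0.0019], 'wrist_force': [-1.2605, 0.2837, -2.8279], 'finger_gap': 0.0098}
```

View pics/wrist16.png

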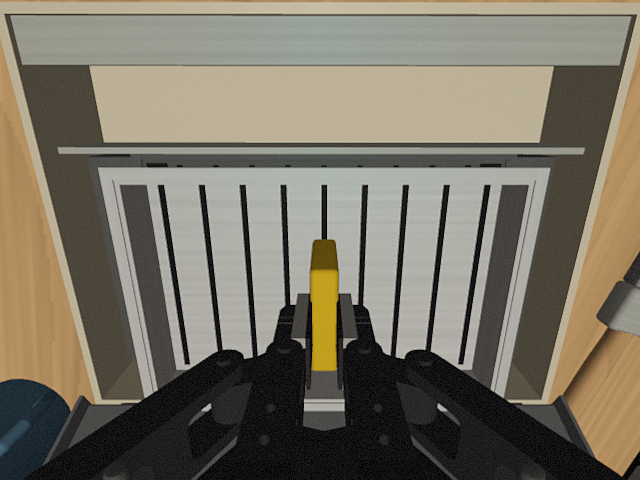

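View pics/c16.png

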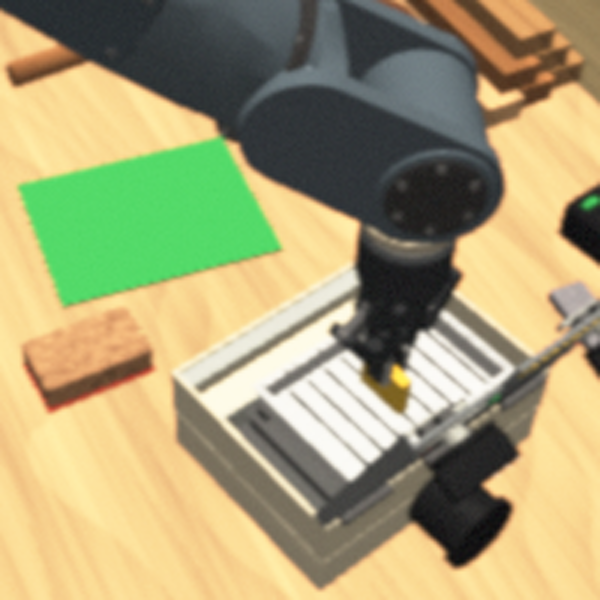

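```bash
cat > mat.py <<'E'
from pan import *
def quad(fn,z=.004):
    im,m=load(fn);b,mk=blobs(im,'green',1000)
    c=max(cv2.findContours(mk,0,1)[0],key=cv2.contourArea)
    # fit lines to each side of the contour
    q=cv2.approxPolyDP(cv2.convexHull(c),10,True)[:,0].astype(float);n=len(q)
    if n!=4: print(fn,'n',n,q.tolist());return
    pts=c[:,0].astype(float);ls=[]
    for i in range(4):
        a,b2=q[i],q[(i+1)%4];d=(b2-a)/np.linalg.norm(b2-a);nn=np.array([-d[1],d[0]])
        t=(pts-a)@d;L=np.linalg.norm(b2-a);k=(abs((pts-a)@nn)<3)&(t>.1*L)&(t<.9*L)
        v=cv2.fitLine(pts[k].astype(np.float32),cv2.DIST_L2,0,.01,.01).ravel();ls.append(v)
    cs=[]
    for i in range(4):
        a,b2=ls[i-1],ls[i];A=np.array([[a[0],-b2[0]],[a[1],-b2[1]]]);t=np.linalg.solve(A,[b2[2]-a[2],b2[3]-a[3]]);cs.append(a[2:]+t[0]*a[:2])
    P=np.array([plane(m,p,z) for p in cs]);print(fn,P[:,:2].round(4).tolist(),'c',P.mean(0).round(4))
    for i in range(4): d=P[(i+1)%4]-P[i];print('  ',np.linalg.norm(d).round(4),(np.degrees(np.arctan2(d[1],d[0]))).round(2))
E
python3 - <<'E'
from mat import *
for f in('scene13','side13','scene0','side14','side12'): quad(f)
im,m=load('scene13');print('bottle cap',plane(m,(180+521/3,150+446/3),.16).round(3))
E
```

```text
scene13 [[0.44, 0.2702], [0.6731, 0.2477], [0.6547, 0.0641], [0.4207, 0.0885]] c [0.5471 0.1676 0.004 ]
   0.2341 -5.51
   0.1845 -95.72
   0.2353 174.04
   0.1827 83.92
side13 [[0.6661, 0.2413], [0.6486, 0.0649], [0.4209, 0.0882], [0.4388, 0.2646]] c [0.5436 0.1647 0.004 ]
   0.1772 -95.65
   0.2289 174.17
   0.1773 84.22
   0.2285 -5.86
scene0 [[0.4398, 0.2705], [0.6731, 0.2477], [0.6547, 0.0641], [0.4208, 0.0885]] c [0.5471 0.1677 0.004 ]
   0.2344 -5.58
   0.1845 -95.72
   0.2352 174.04
   0.183 84.05
side14 [[0.6661, 0.2413], [0.6486, 0.0649], [0.4209, 0.0882], [0.4388, 0.2646]] c [0.5436 0.1647 0.004 ]
   0.1772 -95.65
   0.2289 174.17
   0.1773 84.22
   0.2285 -5.86
side12 [[0.6656, 0.2413], [0.6489, 0.065], [0.4207, 0.0879], [0.4391, 0.2645]] c [0.5436 0.1647 0.004 ]
   0.1771 -95.41
   0.2293 174.27
   0.1776 84.04
   0.2276 -5.86
bottle cap [0.781 0.061 0.16 ]
```

Request:
{"fn": "play_rows", "kwargs": {"dp": [[0,0,-20],[0,0,-45],[0,-10,-70],[0,-35,-90],[0,-65,-95],[0,-100,-95],[0,-100,-95]], "angular": [[0,0,0],[0,0,0],[0,0,0],[0,0,0.05],[0,0,0.1],[0,0,0.15],[0,0,0.15]], "claw": [1,1,1,1,1,1,1]}}

```text
time: 20.7
ee_pos: [0.5785, -0.1161, 0.2183]
ee_rot: [-3.138, -0.116, -0.002]
wrist_force: [0.2, -0.3, -2.6]
finger_gap: 0.0099
```

```bash
python3 - <<'E'
from mat import *
st();grab('wrist','wrist17');quad('wrist17')
E
```

```text
{'time': 20.7, 'joint_pos': [-0.2775, 0.4285, 1.5514, 0.0014, 1.1609, -0.3521], 'ee_pos': [0.5785, -0.1161, 0.2183], 'ee_rot': [-3.1385, -0.1163, -0.0018], 'wrist_force': [0.2197, -0.2988, -2.5532], 'finger_gap': 0.0099}
wrist17 n 3 [[424.0, 3.0], [416.0, 17.0], [333.0, 0.0]]
```

View pics/wrist17.png

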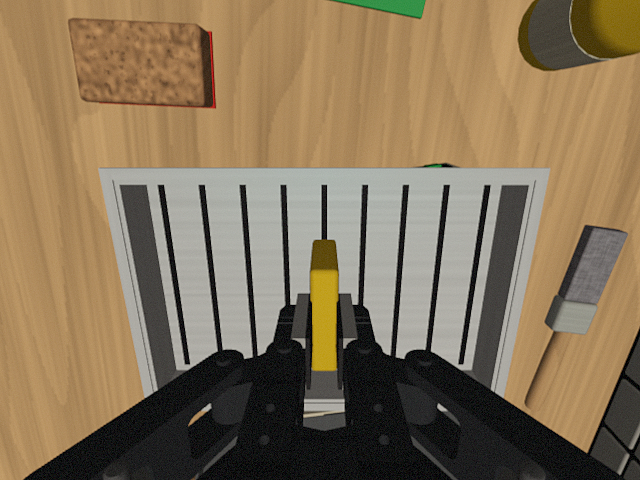

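```bash
cat > trayhand.py <<'E'
from mat import *
def hand(fn,pos,rot,uvs,dz):
    _,m=load(fn);R=Rn.from_rotvec(rot).as_matrix();P=np.array([plane(m,u,pos[2]+dz) for u in uvs]);T=(P-pos)@R*1000;print(T.round(1).tolist(),'c',T.mean(0).round(1));return T
E
python3 - <<'E'
from trayhand import *
s=bot.read_state()
im,m=load('wrist17');cv2.imwrite('pics/c17.png',cv2.resize(im[340:420,90:560],None,fx=1.7,fy=3)[:,:,::-1])
hand('wrist17',np.array(s['ee_pos']),s['ee_rot'],[(100,168.5),(548.5,168.5)],.001)
# centre rows/tab in hand
hand('wrist17',np.array(s['ee_pos']),s['ee_rot'],[(323,268),(323,370)],.019)
t=delta((.5455,.1,.2183))
E
```

```text
[[-93.1, -63.8, -1.1], [93.8, -63.9, -0.8]] c [  0.4 -63.8  -1. ]
[[-0.2, -26.6, -19.0], [-0.2, 23.0, -19.0]] c [ -0.2  -1.8 -19. ]
dp [-1.720e+01 -2.191e+02 -2.000e-01] yaw now 4.24
```

View pics/c17.png

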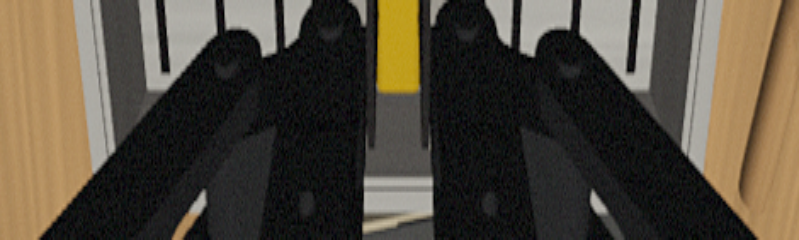

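```bash
python3 - <<'E'
from trayhand import *
a,_=grab('side','side18');b,_=grab('scene','scene18')
A=cv2.resize(a[200:350,290:450],None,fx=2.4,fy=2.4*1,interpolation=cv2.INTER_CUBIC);B=cv2.resize(b[190:340,190:350],None,fx=2.4,fy=2.4,interpolation=cv2.INTER_CUBIC)
cv2.imwrite('pics/c18.png',np.hstack([A,B])[:,:,::-1])
E
```

```text
(no output)
```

View pics/c18.png

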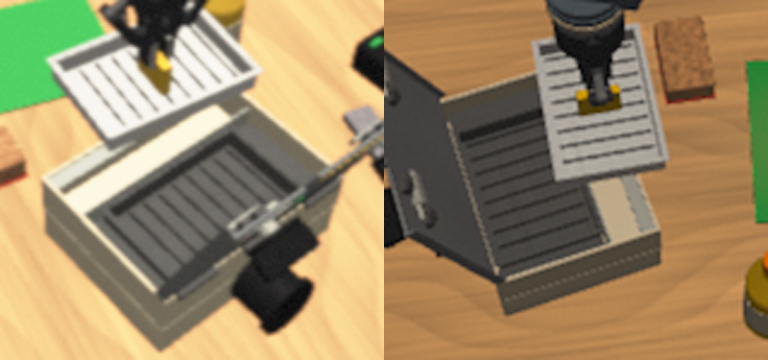

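Request:
{"fn": "play_rows", "kwargs": {"dp": [[-4,-40,0],[-8,-80,0],[-11,-120,0],[-12,-140,0],[-12,-140,0]], "angular": [[0,0,0.06],[0,0,0.12],[0,0,0.175],[0,0,0.175],[0,0,0.175]], "claw": [1,1,1,1,1]}}

```text
time: 21.48
ee_pos: [0.5568, 0.0211, 0.2171]
ee_rot: [-3.137, 0.158, -0.0]
wrist_force: [1.1, -0.2, -2.5]
finger_gap: 0.0098
```

```bash
python3 - <<'E'
from trayhand import *
_,m=load('wrist17')
s=st();grab('wrist','wrist19');quad('wrist19')
hand('wrist19',np.array(s['ee_pos']),s['ee_rot'],[(323,168.5),(323,410.5)],.001)
hand('wrist19',np.array(s['ee_pos']),s['ee_rot'],[(323,168.5),(323,410.5)],.006)
E
```

```text
{'time': 21.475, 'joint_pos': [-0.046, 0.3708, 1.6407, 0.0009, 1.1297, 0.0542], 'ee_pos': [0.5568, 0.0211, 0.2171], 'ee_rot': [-3.1368, 0.1579, -0.0005], 'wrist_force': [1.1142, -0.2392, -2.451], 'finger_gap': 0.0098}
wrist19 [[0.6663, 0.1921], [0.6525, 0.0588], [0.4165, 0.0829], [0.4298, 0.2159]] c [0.5413 0.1375 0.004 ]
   0.134 -95.9
   0.2373 174.17
   0.1337 84.29
   0.2378 -5.75
[[0.2, -62.7, -0.9], [0.1, 64.8, -1.1]] c [ 0.2  1.  -1. ]
[[0.2, -63.4, -5.9], [0.2, 59.8, -6.0]] c [ 0.2 -1.8 -6. ]
```

View pics/wrist19.png

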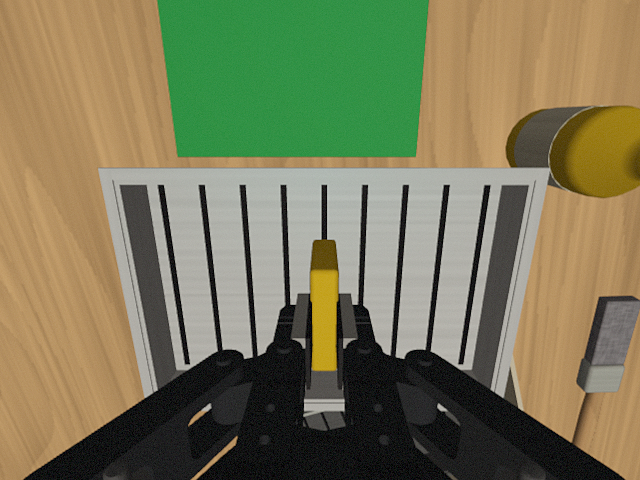

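```bash
python3 - <<'E'
from trayhand import *
delta((.5445,.1643,.040))
E
```

```text
dp [ -27.  -141.8  177.1] yaw now -5.81
```

Request:
{"fn": "play_rows", "kwargs": {"dp": [[-8,-45,0],[-16,-90,10],[-24,-125,35],[-27,-141.8,75],[-27,-141.8,115],[-27,-141.8,145],[-27,-141.8,165],[-27,-141.8,176],[-27,-141.8,176]], "angular": [[0,0,0],[0,0,0],[0,0,0],[0,0,0],[0,0,0],[0,0,0],[0,0,0],[0,0,0],[0,0,0]], "claw": [1,1,1,1,1,1,1,1,1]}}

```text
time: 22.65
ee_pos: [0.5445, 0.1642, 0.0407]
ee_rot: [-3.137, 0.162, 0.001]
wrist_force: [0.0, -0.4, -2.8]
finger_gap: 0.0102
```

```bash
python3 - <<'E'
from trayhand import *
st();grab('wrist','wrist20');grab('scene','scene20');grab('side','side20')
delta((.5445,.1643,.029))
a,_=load('scene20');b,_=load('side20')
A=cv2.resize(a[190:310,310:440],None,fx=3,fy=3,interpolation=cv2.INTER_CUBIC);B=cv2.resize(b[170:290,230:360],None,fx=3,fy=3,interpolation=cv2.INTER_CUBIC)
cv2.imwrite('pics/c20.png',np.hstack([A,B])[:,:,::-1])
E
```

```text
{'time': 22.65, 'joint_pos': [0.2107, 0.6306, 1.7292, 0.0012, 0.7823, 0.3131], 'ee_pos': [0.5445, 0.1642, 0.0407], 'ee_rot': [-3.1367, 0.162, 0.001], 'wrist_force': [0.0275, -0.4163, -2.8026], 'finger_gap': 0.0102}
dp [-0.4  0.6 13. ] yaw now -5.89
```

View pics/wrist20.png

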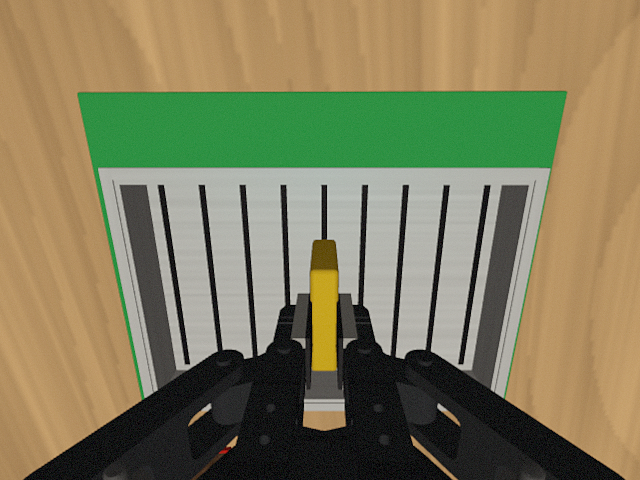

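View pics/c20.png

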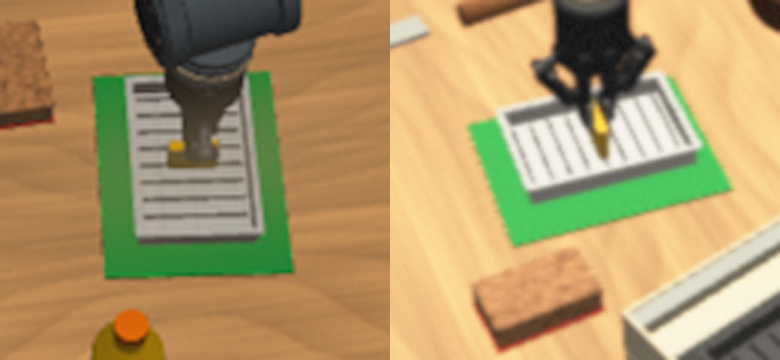

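```bash
python3 - <<'E'
from trayhand import *
s=bot.read_state();p=np.array(s['ee_pos'])
hand('wrist20',p,s['ee_rot'],[(79,92),(566,92)],.004-p[2])
hand('wrist20',p,s['ee_rot'],[(99,168),(549,168)],.001)
E
```

```text
[[-119.6, -94.0, 37.9], [118.1, -93.9, 38.3]] c [ -0.7 -94.   38.1]
[[-92.7, -62.4, -1.0], [93.0, -62.5, -0.8]] c [  0.1 -62.4  -0.9]
```

Request:
{"fn": "play_rows", "kwargs": {"dp": [[-0.8,1,5],[-0.8,1,8],[-0.8,1,9.5],[-0.8,1,10.5],[-0.8,1,10.5]], "angular": [[0,0,0],[0,0,0],[0,0,0],[0,0,0],[0,0,0]], "claw": [1,1,1,1,1]}}

```text
time: 23.42
ee_pos: [0.5434, 0.1641, 0.0305]
ee_rot: [-3.136, 0.161, 0.0]
wrist_force: [-0.2, 0.6, -2.6]
finger_gap: 0.0105
```

```bash
python3 - <<'E'
from trayhand import *
st()
E
```

```text
{'time': 23.425, 'joint_pos': [0.2108, 0.6457, 1.7352, 0.0014, 0.7605, 0.3124], 'ee_pos': [0.5434, 0.1641, 0.0305], 'ee_rot': [-3.1365, 0.1612, 0.0], 'wrist_force': [-0.2204, 0.5819, -2.5646], 'finger_gap': 0.0105}
```

Not in contact yet; lower in 0.5 mm steps.

Request:
{"fn": "play_rows", "kwargs": {"dp": [[0,0,0.6],[0,0,1.2],[0,0,1.6],[0,0,1.6]], "angular": [[0,0,0],[0,0,0],[0,0,0],[0,0,0]], "claw": [1,1,1,1]}}

```text
time: 23.92
ee_pos: [0.5434, 0.1641, 0.029]
ee_rot: [-3.136, 0.161, -0.0]
wrist_force: [1.0, 0.7, -2.0]
finger_gap: 0.0104
```

Request:
{"fn": "play_rows", "kwargs": {"dp": [[0,0,0.5],[0,0,1],[0,0,1],[0,0,1]], "angular": [[0,0,0],[0,0,0],[0,0,0],[0,0,0]], "claw": [1,1,1,1]}}

```text
time: 24.42
ee_pos: [0.5434, 0.164, 0.029]
ee_rot: [-3.136, 0.161, -0.0]
wrist_force: [-5.1, -1.3, 12.0]
finger_gap: 0.0101
```

Request:
{"fn": "play_rows", "kwargs": {"dp": [[0,0,-0.8],[0,0,-0.8],[0,0,-0.8],[0,0,-0.8],[0,0,-0.8],[0,0,-15],[0,0,-50],[0,0,-100],[0,0,-150],[0,0,-150]], "angular": [[0,0,0],[0,0,0],[0,0,0],[0,0,0],[0,0,0],[0,0,0],[0,0,0],[0,0,0],[0,0,0],[0,0,0]], "claw": [1,0.8,0.5,0.4,0.4,0.4,0.4,0.4,0.4,0.4]}}

```text
time: 25.68
ee_pos: [0.5452, 0.1643, 0.1828]
ee_rot: [-3.134, 0.161, -0.012]
wrist_force: [-0.2, -0.1, -0.7]
finger_gap: 0.0515
```

```bash
python3 - <<'E'
from trayhand import *
st();grab('wrist','wrist21');grab('scene','scene21');grab('side','side21')
a,_=load('scene21');b,_=load('side21')
A=cv2.resize(a[180:330,180:440],None,fx=3,fy=3,interpolation=cv2.INTER_CUBIC)
cv2.imwrite('pics/c21.png',A[:,:,::-1])
E
```

```text
{'time': 25.675, 'joint_pos': [0.2105, 0.4268, 1.6486, 0.0011, 1.058, 0.3127], 'ee_pos': [0.5452, 0.1643, 0.1828], 'ee_rot': [-3.1344, 0.1611, -0.012], 'wrist_force': [-0.2061, -0.1188, -0.7143], 'finger_gap': 0.0515}
```

View pics/wrist21.png

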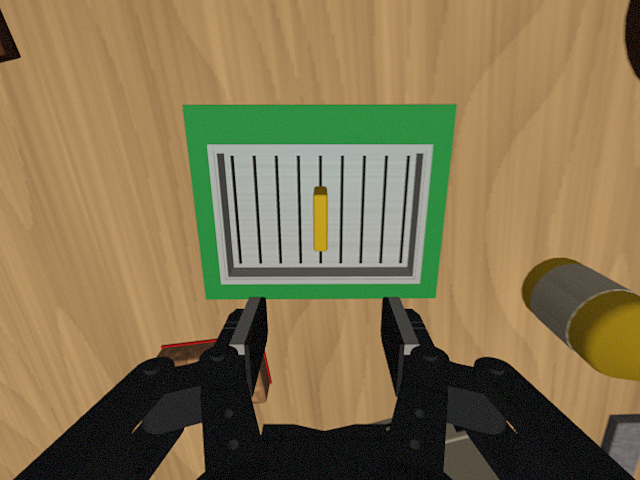

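View pics/c21.png

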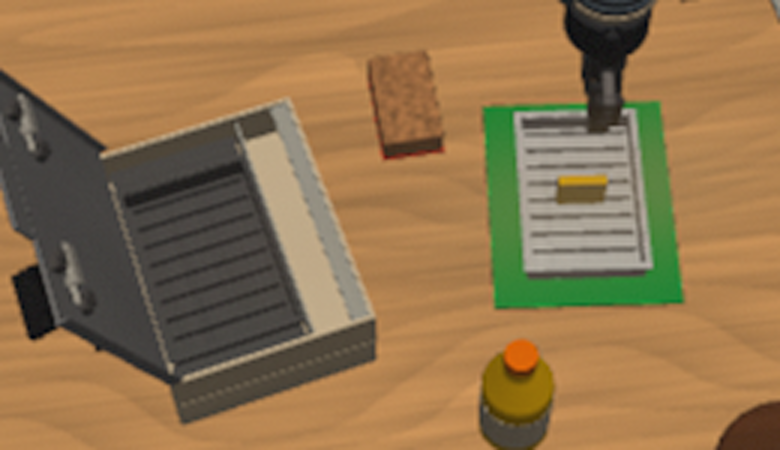

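View pics/side21.png

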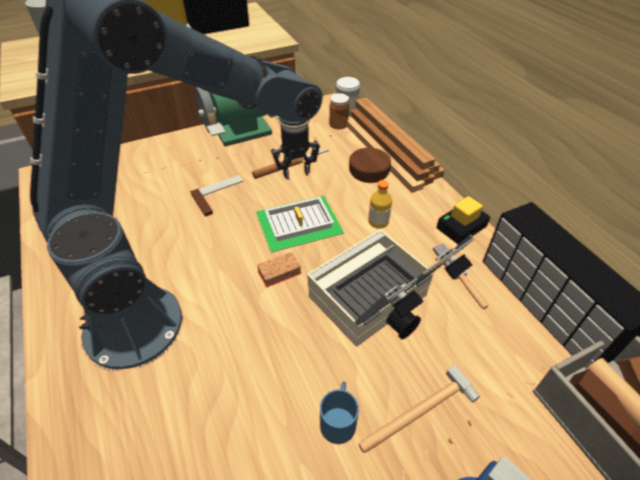

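```bash
python3 - <<'E'
from trayhand import *
quad('wrist21');
im,m=load('wrist21');hsv=cv2.cvtColor(im,cv2.COLOR_RGB2HSV)
msk=((hsv[:,:,1]<60)&(hsv[:,:,2]>110)).astype(np.uint8);k=np.zeros_like(msk);k[135:295,200:440]=1;msk&=k
c=max(cv2.findContours(msk,0,1)[0],key=cv2.contourArea);q=cv2.approxPolyDP(cv2.convexHull(c),6,True)[:,0];print(q.tolist())
for z in (.030,):
    P=np.array([plane(m,u,z) for u in q]);print(P[:,:2].round(4).tolist(),P.mean(0).round(4))
    for i in range(len(P)): d=P[(i+1)%4]-P[i];print('  ',np.linalg.norm(d).round(4),(np.degrees(np.arctan2(d[1],d[0]))).round(2))
# tab
b,_=blobs(im,'yellow',100,(300,170,340,260));print(b)
print('tab',((plane(m,(320.5,189),.048)+plane(m,(320.5,251),.048))/2).round(4),[plane(m,(320.5,r),.048).round(4).tolist() for r in(193,251)])
# scene/side: mat and tray rim
for f,roi in(('scene21',(345,205,405,275)),('side21',(255,190,350,250))):
    i2,m2=load(f);h=cv2.cvtColor(i2,cv2.COLOR_RGB2HSV);g=((h[:,:,0]>45)&(h[:,:,0]<80)&(h[:,:,1]>110)).astype(np.uint8)
    quad(f)
    w=((h[:,:,1]<60)&(h[:,:,2]>120)).astype(np.uint8);k=np.zeros_like(w);k[roi[1]:roi[3],roi[0]:roi[2]]=1;w&=k
    c=max(cv2.findContours(cv2.morphologyEx(w,cv2.MORPH_CLOSE,np.ones((5,5))),0,1)[0],key=cv2.contourArea);q=cv2.approxPolyDP(cv2.convexHull(c),4,True)[:,0]
    P=np.array([plane(m2,u,.030) for u in q]);print(f,'tray',q.tolist(),P[:,:2].round(4).tolist(),P.mean(0).round(4))
E
```

```text
wrist21 [[0.6706, 0.2459], [0.6516, 0.0604], [0.4163, 0.0838], [0.435, 0.27]] c [0.5434 0.165  0.004 ]
   0.1865 -95.83
   0.2365 174.3
   0.1871 84.28
   0.2368 -5.85
[[432, 144], [419, 283], [221, 283], [207, 144]]
[[0.6425, 0.2174], [0.6297, 0.091], [0.4441, 0.1107], [0.4572, 0.2365]] [0.5434 0.1639 0.03  ]
   0.1271 -95.8
   0.1866 173.95
   0.1265 84.05
   0.1863 -5.89
[([320.0, 222.31], 729, [314, 194, 13, 57])]
tab [0.5441 0.1662 0.048 ] [[0.5466, 0.1896, 0.048], [0.5413, 0.1395, 0.048]]
scene21 [[0.4329, 0.2135], [0.6727, 0.2434], [0.6547, 0.0641], [0.4234, 0.0884]] c [0.5459 0.1523 0.004 ]
   0.2416 7.12
   0.1802 -95.72
   0.2326 173.99
   0.1254 85.66
scene21 tray [[390, 216], [397, 268], [355, 270], [351, 218]] [[0.4587, 0.2364], [0.6421, 0.2215], [0.632, 0.0963], [0.4496, 0.1137]] [0.5456 0.167  0.03  ]
side21 [[0.6566, 0.1625], [0.6475, 0.0652], [0.4209, 0.0879], [0.4389, 0.2659]] c [0.541  0.1454 0.004 ]
   0.0978 -95.34
   0.2277 174.27
   0.1789 84.22
   0.241 -25.4
side21 tray [[320, 197], [332, 220], [329, 227], [282, 239], [275, 236], [266, 209]] [[0.645, 0.2174], [0.6321, 0.1029], [0.6098, 0.0792], [0.4595, 0.0942], [0.4451, 0.1149], [0.4633, 0.2392]] [0.5425 0.1413 0.03  ]
```

```bash
python3 - <<'E'
from pan import *
a,ma=load('scene21');b,mb=load('side21')
A=cv2.resize(a[190:330,140:270],None,fx=4,fy=4,interpolation=cv2.INTER_CUBIC)[:560];B=cv2.resize(b[220:350,380:490],None,fx=4,fy=4,interpolation=cv2.INTER_CUBIC)
B=cv2.copyMakeBorder(B,0,560-B.shape[0],0,0,0)
o=np.hstack([A[:,:400],B[:,:400]]);cv2.imwrite('pics/c22.png',np.hstack([A,B])[:,:960,::-1][:, :800])
for th in(1.75,1.85,1.95):
    for n,v in(('lipL',.05),('lipR',-.05),):
        X=H+.227*(-np.cos(th)*bx+np.sin(th)*zz)+v*by
        print(th,n,X.round(3),'scene crop',((proj(ma,X)-[140,190])*4).round(),'side crop',((proj(mb,X)-[380,220])*4+[520,0]).round())
E
```

```text
1.75 lipL [ 0.673 -0.312  0.336] scene crop [238. 230.] side crop [763.  57.]
1.75 lipR [ 0.575 -0.334  0.336] scene crop [199. 101.] side crop [630. 146.]
1.85 lipL [ 0.678 -0.334  0.331] scene crop [205. 245.] side crop [793.  88.]
1.85 lipR [ 0.58  -0.356  0.331] scene crop [166. 116.] side crop [660. 179.]
1.95 lipL [ 0.682 -0.355  0.323] scene crop [173. 262.] side crop [822. 121.]
1.95 lipR [ 0.585 -0.377  0.323] scene crop [136. 132.] side crop [690. 215.]
```

View pics/c22.png

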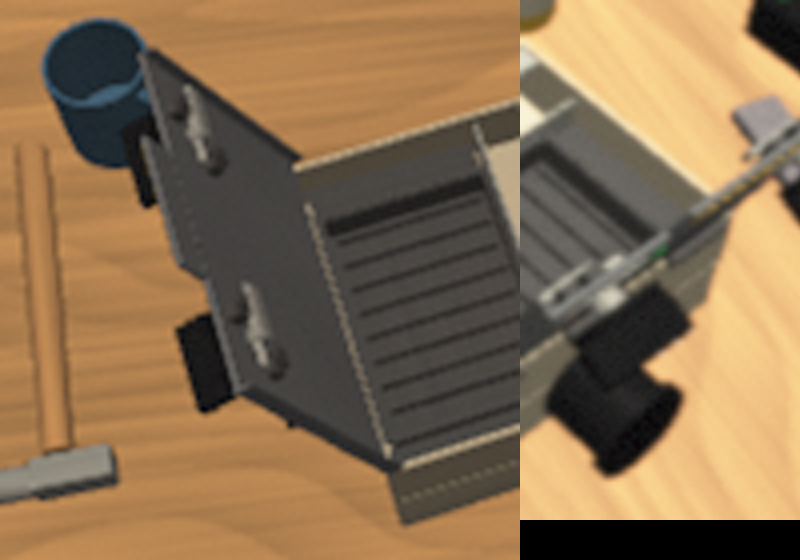

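```bash
python3 - <<'E'
from h import *
for x,y in(('scene0','scene21'),('side0','side21'),('scene13','scene21')):
    a,_=load(x);b,_=load(y);d=(np.abs(a.astype(int)-b).max(2)>40).astype(np.uint8)
    d=cv2.morphologyEx(d,cv2.MORPH_CLOSE,np.ones((9,9)));n,l,s,c=cv2.connectedComponentsWithStats(d);print(x,y,[s[i].tolist() for i in range(1,n) if s[i,4]>25])
E
```

```text
scene0 scene21 [[287, 0, 9, 32, 164], [306, 0, 30, 66, 559], [291, 0, 127, 273, 15696], [263, 45, 10, 7, 43], [260, 53, 5, 23, 56], [264, 80, 17, 15, 75], [173, 202, 132, 106, 8703]]
side0 side21 [[29, 0, 41, 243, 5931], [82, 0, 152, 69, 2035], [204, 35, 16, 8, 27], [258, 59, 97, 182, 9023], [126, 70, 112, 38, 1082], [85, 130, 50, 113, 1722], [307, 226, 167, 100, 8119], [103, 252, 26, 8, 71], [125, 262, 21, 37, 175], [61, 265, 33, 52, 747], [102, 270, 24, 11, 130]]
scene13 scene21 [[270, 0, 148, 273, 11982], [88, 18, 226, 234, 16023], [220, 232, 61, 68, 2599]]
```

```bash
python3 -c "
from h import *
print(bot.job_done()); st()"
```

```text
the job is handed in; nothing more can be done
None
the job is handed in; nothing more can be done
```

The job is done and was handed in with about 26 s on the clock, with the gripper clear of everything. I pressed in and quarter-turned both wing fasteners to unlocked, with about 19 N the most I read. I then swung the panel up by its lip until it lay past vertical, and lifted the coarse tray out by its yellow tab. The tray now sits on the green mat; it met the mat with a brief reading of about 12 N, which I eased before letting go.

What the last checks showed:
- **Tray on mat:** the wrist camera puts the tray centre about 1 mm from the mat centre, with the long sides within about 0.3° of each other. The scene camera puts the centres about 2 mm apart. It agrees with the wrist camera on absolute position only to 3–4 mm.
- **Tray size:** the rim measured about 187 x 127 mm instead of the stated 119 x 179 mm. I took this to be a flange.
- **Panel:** the scene camera gives about 1.93 rad, against 1.95 at the stop, which is within calibration error. It was at rest in the open position.
- **Dark tray:** it stayed in the box.
- **Bystanders:** comparing the first and last pictures shows changes only at the arm, box, panel and mat.
- **Fasteners:** before opening the panel, the pictures showed both wings parallel to the front edge, index at the green dots. They looked sprung up, but I did not measure their height.

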